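# Load the dried block and clamp it with the ratchet feed

## Task

Lay the dark dried-fish block in the feeder's channel, between the orange pusher and the end stop. Then swing the blue ratchet lever back and forth to wind the pusher up until the lever goes properly stiff and the block is held firmly against the stop, without over-tightening; swing the lever back to its rest and let go. Leave the bowl, the wooden box and the cup where they are.

Things in the scene. Friction and masses are not known exactly. Their poses are not given: they have to be found in the camera images.
- feeder: Cream feed unit, fixed; base 170 x 410 mm, deck 58 high. Origin on the table under it; z up, y along the feed channel (feeds to +y), x across. Places (x, y, z) below are in this frame, mm. The wheel, lever and pawls at its -y end all lie below z 121, except the lever's handle; the cream hood behind the stop reaches z 142.
- channel_end (a point): Centre line of the channel floor where it meets the hood, feeder (50, 179, 60). The steel channel runs from here to -y: floor z 60, centre line x 50, 46 wide between walls rising 14 (y 25 to 175). The dark end stop, 48 wide and 50 high, stands at this end, set anew each time: its face is somewhere from y 158 to 168.
- pusher: Orange pusher plate in the channel, 40 wide, 10 thick, 40 high. Origin: foot of its front (+y) face, on the centre line; axes as the feeder. Face at y 9 to 27 at the start. Springs join it to its carriage: it yields 1 mm per 5 N, at most 24 mm. More than 100 N on the block is over-tight and spoils it; at least 15 N must stay on it.
- wheel (a joint): Ratchet wheel angle (rad), grows counter-clockwise from above and feeds the carriage to +y, 24 mm per rad. 18 teeth: a notch is 0.349 rad or 8.4 mm. A fixed red pawl stops it turning back past the last whole notch; with the block clamped it springs back to that notch as the lever is eased.
- lever (a joint): Blue lever's angle about the upright axis (rad): 0 at its rest stop, 1.15 at its far stop, growing counter-clockwise from above (handle goes to feeder +x). At 0 the arm points 2.146 rad clockwise from feeder +x. Growing, it drives the wheel after up to a notch of free play; falling, it slips back over the teeth. Stays where left.
- wheel_axis (a point): On the upright axis of wheel and lever, feeder (6, -60, 114). Lever feel, pulled sideways at the handle (140 mm out): 1 to 2 N while the pusher runs free; once the block is against the stop, about 0.15 N more per mm of handle travel.
- handle (a point): Middle of the lever's upright black handle, a round post 18 mm across, z 114 to 172; this point is on its axis at z 145. With the block at the stop, each newton pulled here is about 5.8 N on the block (friction blurs it by up to 2 N). Pull to about 13 N, then ease back: enough stays on even if the last notch is lost. 17 N is too much.
- block: Hard dark brown dried-fish block, trimmed to 38 (x) x 110 (y) x 45 (z) mm, about 0.22 kg, loose on the table. Origin: centre of its underside; y along its length. Either end may lead.
- bowl: Steel bowl, 130 mm across, 55 high; origin under its centre. Leave alone.
- masu: Open square wooden box, 85 x 85 x 55 mm; origin under its centre. Leave alone.
- cup: White cup, 76 mm across, 80 high; origin under its centre. Leave alone.
There are look-alikes about, which are no part of the job. Of the things that look like the block, the smaller one is meant.

How it is judged:
On the way, in this order (a step that is already met when the one before it is completed fails the run):
1. the block lies flat in the channel, let go of (z of block in the frame of feeder between 0.056 and 0.064 m and x of block in the frame of feeder between 0.043 and 0.057 m and y of block in the frame of feeder above 0.05 m and contact force between the fingers and block below 0.1 N), for 0.2 s.
2. the pusher presses the block against the stop with 15 N or more (contact force between pusher and block above 15 N and y of block in the frame of feeder above 0.098 m), for 0.2 s.
At the end, for the whole second after the job is handed in: The block lies flat on the channel floor (within 4 mm), in line with it and up against the end stop, the pusher holds it there with at least 15 N, and the lever is back within 0.15 rad of its rest stop (all of step 2 and z of block in the frame of feeder between 0.056 and 0.064 m and angle between the y axis of block and the y axis of feeder, either way round below 0.08 rad and value of joint lever below 0.15 rad and linear speed of block below 0.02 m/s); the robot touches nothing.
It fails at once if the block is over-tightened: more than 100 N between pusher and block (contact force between pusher and block above 100 N).
It fails at once if bowl, wooden box or cup moved more than 30 mm (distance of any of bowl, masu, cup from where it was at the start of the episode above 0.03 m).
It also fails if it takes over 72 s, if anything falls off the work surface, if the arm or the gripper's body presses on something with over 40 N, if the wrist force passes 120 N, or if a joint passes its speed limit or range.

## Robot

A 7-joint arm with a two-finger parallel gripper is mounted at the origin on the work surface. World frame = base frame: x ahead of the robot, y to its left, z up, the work surface at z = 0. Lengths are in m, angles in rad, forces in N, time in s.
With the tool pointing down it reaches from about 0.4 to 0.925 m from the base axis. Payload 5.6 kg.
Tool frame: the origin (TCP) lies at the very end of the fingers, on their centre line; the grasp point (between the pads) lies 19 mm behind it (arm.tcp_to_grasp is the distance from the TCP to the grasp point, in m); z points along the fingers, x is the direction in which the jaws open and shut, and the axes are right-handed (so a half turn about z gives the same grasp; the last joint's range is limited). The gripper opens to 85 mm and grips with 20 to 120 N. Pads are 22 mm wide; open, the fingers measure 114 mm over their backs; the gripper's body (76 mm by 85 mm) begins 54 mm behind the grasp point. The pads swing forward as they close: fully open they stand 13 mm farther back than shut.
Start: joints at [-0.043, 0.468, -0.012, 1.603, 0.006, 1.071, -0.056], TCP at [0.65, -0, 0.211] pointing down, gripper open.
Joint ranges: [-2.53, 2.53], [-0.31, 2.02], [-1.57, 1.55], [0.28, 2.44], [-1.29, 4.43], [0.15, 1.84], [-2.92, 2.92]. Speed limits (rad/s): [2.57, 2.57, 3.14, 3.14, 3.14, 3.14, 3.14].

## Interface

Orientations are given as a unit quaternion [w, x, y, z].
In Python, from plant import telemetry, eyes, workorder, regions_of, arm gives the robot as it stands.
- The arm moves only by the tool carry_out, never from a script. Its arguments are lists of equal length, an entry for each row: "offset": the shift along the tool's x, y, z in mm, a list of three; "rotation": the turn, a rotation vector about the tool's x, y, z in degrees, a list of three; "gripper": the closure, from 0 (fully open) to 1 (shut). In form: {"offset": [[tx, ty, tz], ...], "rotation": [[wx, wy, wz], ...], "gripper": [gripper, ...]}. A call has 1 to 10 rows; each row shifts and turns the commanded pose from where the row before left it, along the tool's axes as they then stand; what a row does not reach is not made up. A row lasts 1/10 s, in which the tool goes at most 50 mm and 8.59 degrees, less where a joint would pass 70% of its speed; a pose out of reach is approached as far as the arm can. A call is refused whole if a number of a shift passes 50 or a number of a turn 8.59, either way. A call with a gripper value outside its range is refused whole. The fingers move at their own pace and stop on an object; "squeeze" is the grip in N (left out, the last holds). Time passes only in rows, so rows that do not move let the fingers close. It gives the time, the measured TCP pose, the force and the opening at its end, in the units of the state.
- telemetry.get_state(): the state, without advancing time (a new reading comes with each control period).
- eyes.grab_frame(name): name is "scene" or "side" or "wrist"; returns (picture, depth): 400x640x3 uint8, red, green, blue; 400x640 float32, m along the optical axis (not along the pixel's ray), 0 where there is no reading.
- eyes.camera_model(name): a dict with "fx", "fy", "cx", "cy" (pixels), "position" and "attitude" of the camera in the world; the wrist camera has in their place "mount" (4x4, takes a point from camera to tool coordinates, whose origin is the TCP and whose axes are the tool frame's). Camera axes: x right, y up, looking along -z (the intrinsics and any distortion apply to the point x, -y, -z); pixel columns grow to the right and rows downward; lengths in m; the calibration is good to about 2 mm. A picture is of the moment at which its call begins: read the wrist's pose just before it. camera_model takes no time and is no camera call.
- workorder.finish_job(): hands the job in, once; it reports no verdict.
Trained networks look in the newest picture that a camera, given by its name, has taken for a name from the list of things; names that differ only in an ending like _2 or _b are one class to them, and where a whole thing is asked for, a point or a joint stands for the part that bears it (a point fixed in the world has none). Each returns a list of dicts, best first, with "p" (0 to 1); they miss things now and then, are a little off and sometimes report something else, mostly with a low value. They report only what shows in the picture. A call takes as long as a camera call. They do not tell look-alikes from the thing itself.
- regions_of(label, camera): "region" (400x640 bool, what is visible of it) and "pixel" ([column, row] in pixels, amid what is visible of it).
The state is a dict: "time_s": time; "joint_positions": joint angles; "qvel": joint speeds; "effort": joint torques, N m; "tcp_pos": TCP position; "eef_rot": TCP orientation; "force": force on the tool from outside, world axes, zero at the start; "wrist_torque": the same for the moment, N m; "finger_gap": finger opening in m.
Only numpy, scipy, OpenCV 4.12 (cv2) and the standard library are available. Lean on these libraries where they do the work, as an engineer would, in place of code of your own. Each camera call takes 0.05 s, during which the arm holds its last target.

## Working session

There is one attempt and no reset: what is moved stays moved. The work goes in short steps, Python scripts to look and compute and a tool call to move; the robot and the scene stay as the last step left them, time stands still between calls to the robot, and variables do not carry over. Pictures are saved under pics/ and viewed, and the job is handed in when it is done.

Besides the shell and the picture viewer there is one more tool, called after "Call:" as name(argument=value, ...) on one line, values as JSON. carry_out: Moves the arm, as the interface text tells. Its arguments: {"type":"object","properties":{"offset":{"type":"array"},"rotation":{"type":"array"},"gripper":{"type":"array"},"squeeze":{"type":"number"}},"required":["offset","rotation","gripper"]}

```bash
ls -la; mkdir -p pics; cat > h.py <<'E'
import numpy as np, cv2
from plant import telemetry, eyes, workorder, regions_of, arm
from scipy.spatial.transform import Rotation as R
def rot(q): return R.from_quat([q[1],q[2],q[3],q[0]]).as_matrix()
def campose(name, st=None):
    m=eyes.camera_model(name)
    if 'mount' in m:
        T=np.eye(4); T[:3,:3]=rot(st['eef_rot']); T[:3,3]=st['tcp_pos']
        T=T@np.array(m['mount'])
    else:
        T=np.eye(4); a=np.array(m['attitude'])
        T[:3,:3]=rot(a) if a.size==4 else a
        T[:3,3]=m['position']
    return m,T
def cloud(name,depth,st=None):
    m,T=campose(name,st)
    v,u=np.mgrid[0:400,0:640]
    x=(u-m['cx'])/m['fx'];y=(v-m['cy'])/m['fy']
    if any('dist' in k for k in m): 
        k=[k for k in m if 'dist' in k][0]
        K=np.array([[m['fx'],0,m['cx']],[0,m['fy'],m['cy']],[0,0,1.]])
        p=cv2.undistortPoints(np.stack([u,v],-1).reshape(-1,1,2).astype(float),K,np.array(m[k],float)).reshape(400,640,2)
        x,y=p[...,0],p[...,1]
    P=np.stack([x*depth,-y*depth,-depth],-1)
    W=P@T[:3,:3].T+T[:3,3]
    W[depth<=0]=np.nan
    return W
def save(n,img): cv2.imwrite('pics/'+n+'.png',img[...,::-1])
E
python3 - <<'E'
from h import *
for n in ['scene','side','wrist']:
    m=eyes.camera_model(n); print(n,m)
for n in ['scene','side']:
    im,d=eyes.grab_frame(n); save(n+'0',im); np.save(n+'0d.npy',d)
s=telemetry.get_state(); print(s)
im,d=eyes.grab_frame('wrist'); save('wrist0',im)
E
```

```text
total 12
drwxr-xr-x  3 agent agent 4096 Dec  7 05:46 .
drwxr-xr-x 23 root  root  4096 Dec  7 05:46 ..
drwxr-xr-x  2 agent agent 4096 Dec  7 05:46 pics
scene {'fx': 484.09757873359297, 'fy': 484.09757873359297, 'cx': 325.36743190237576, 'cy': 198.49277549828687, 'position': array([1.58234286, 0.15182856, 0.97255742]), 'attitude': array([0.56109618, 0.26953031, 0.33773644, 0.706016  ])}
side {'fx': 416.4341421792755, 'fy': 416.4341421792755, 'cx': 312.21063557998514, 'cy': 201.32857408518137, 'position': array([ 0.14667702, -0.71047399,  0.94553676]), 'attitude': array([ 0.89141077,  0.34075791, -0.10838452, -0.27843074])}
wrist {'fx': 306.4249082250332, 'fy': 306.4249082250332, 'cx': 323.44797027928587, 'cy': 202.37189530770144, 'mount': array([[ 9.99999409e-01,  1.05025127e-03, -2.79762325e-04,
         3.64984943e-04],
       [ 9.20843114e-04, -9.55425603e-01, -2.95230536e-01,
        -7.42822629e-02],
       [-5.77358332e-04,  2.95230104e-01, -9.55426006e-01,
        -1.62818534e-01],
       [ 0.00000000e+00,  0.00000000e+00,  0.00000000e+00,
         1.00000000e+00]])}
{'time_s': 0.1, 'joint_positions': array([-0.04297007,  0.46832067, -0.01160229,  1.60356383,  0.00597521,
        1.07137961, -0.0562767 ]), 'qvel': array([-0.00012759, -0.00303115,  0.0015207 , -0.00198399, -0.0014313 ,
        0.00014854,  0.000632  ]), 'effort': array([ 1.06754396e-03, -5.33521950e+01,  2.19214533e-02, -2.51963443e+01,
        1.15740488e-02,  4.25570266e-03,  1.47225879e-06]), 'tcp_pos': array([ 6.49452172e-01, -8.13252015e-05,  2.10299743e-01]), 'eef_rot': array([ 4.78306407e-05,  9.99999664e-01, -4.16396439e-05, -8.17021659e-04]), 'force': array([-0.2123409 ,  1.17963107, -0.72246081]), 'wrist_torque': array([0.06007542, 0.01879388, 0.00253879]), 'finger_gap': 0.08508110054742696}
```

View pics/scene0.png

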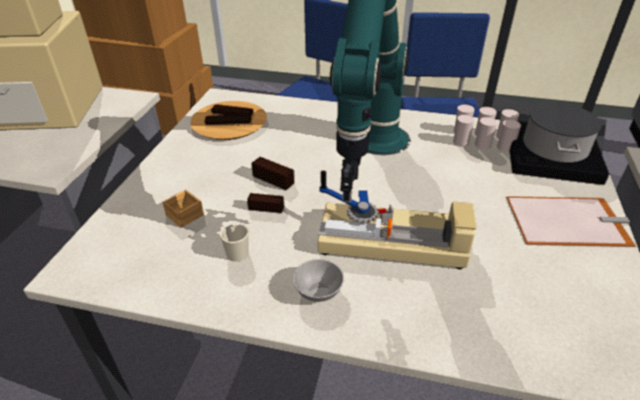

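View pics/side0.png

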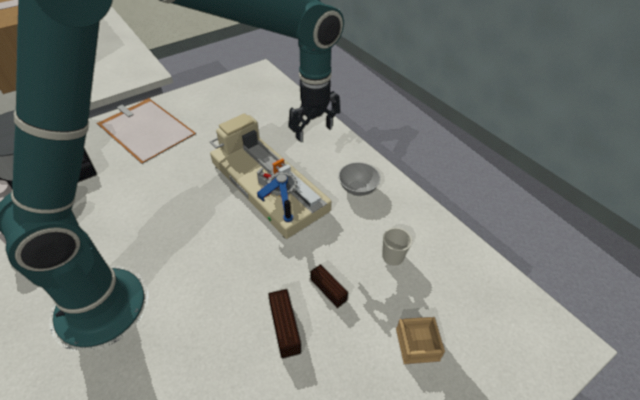

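View pics/wrist0.png

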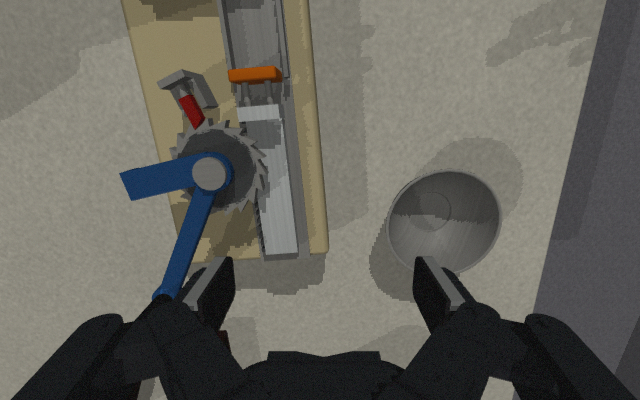

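```bash
python3 - <<'E'
from h import *
import pickle
D={}
for n in ['scene','side','wrist']:
    s=telemetry.get_state(); im,d=eyes.grab_frame(n)
    W=cloud(n,d,s)
    tbl=np.isfinite(W[...,2])&(abs(W[...,2])<0.015); print(n,'table z med',np.median(W[...,2][tbl]), tbl.sum())
    D[n]=(im,d,W)
    for l in ['feeder','block','pusher','lever','handle','wheel','bowl','masu','cup']:
        for r in regions_of(l,n)[:4]:
            if r['p']<0.2: continue
            P=W[r['region']]; P=P[np.isfinite(P[:,0])]
            u,v=map(int,r['pixel'])
            if len(P): print(n,l,round(r['p'],2),(u,v),len(P),'med',np.median(P,0).round(3),'lo',np.percentile(P,3,axis=0).round(3),'hi',np.percentile(P,97,axis=0).round(3))
            D[n,l,u,v]=r['region']
pickle.dump(D,open('D.pkl','wb'))
E
```

```text
scene table z med 0.00033976316456185707 117548
scene feeder 0.66 (392, 232) 8519 med [0.604 0.116 0.06 ] lo [ 0.483 -0.085  0.016] hi [0.65  0.31  0.143]
scene block 0.96 (266, 203) 602 med [ 0.509 -0.285  0.039] lo [ 0.481 -0.336  0.008] hi [ 0.518 -0.234  0.048]
scene block 0.64 (273, 172) 866 med [ 0.366 -0.303  0.05 ] lo [ 0.325 -0.375  0.008] hi [ 0.393 -0.242  0.063]
scene lever 0.55 (341, 196) 444 med [ 0.506 -0.055  0.114] lo [ 0.479 -0.11   0.107] hi [0.567 0.031 0.171]
scene handle 0.58 (340, 197) 565 med [ 0.508 -0.026  0.113] lo [ 0.388 -0.112  0.001] hi [0.569 0.032 0.173]
scene wheel 0.72 (361, 215) 405 med [0.569 0.031 0.099] lo [ 0.522 -0.017  0.073] hi [0.593 0.063 0.103]
scene bowl 0.62 (319, 277) 1650 med [ 0.761 -0.055  0.028] lo [ 0.724 -0.105  0.003] hi [0.84  0.002 0.056]
scene masu 0.61 (179, 207) 1007 med [ 0.584 -0.519  0.034] lo [ 0.533 -0.568  0.004] hi [ 0.633 -0.469  0.057]
scene cup 0.44 (317, 279) 1711 med [ 0.76  -0.055  0.029] lo [ 0.723 -0.107  0.003] hi [0.84  0.005 0.056]
scene cup 0.34 (388, 228) 110 med [0.601 0.101 0.092] lo [0.572 0.082 0.059
[... 1461 characters left out ...]
0.098 0.1  ] lo [0.573 0.079 0.06 ] hi [0.611 0.107 0.103]
wrist pusher 0.59 (232, 129) 45482 med [0.563 0.056 0.06 ] lo [ 0.481 -0.084  0.057] hi [0.64  0.161 0.115]
wrist lever 0.91 (173, 191) 5236 med [0.517 0.    0.113] lo [ 0.479 -0.098  0.109] hi [0.566 0.034 0.129]
wrist handle 0.71 (178, 188) 5528 med [0.517 0.    0.113] lo [ 0.477 -0.099  0.106] hi [0.567 0.034 0.132]
wrist wheel 0.87 (228, 153) 4252 med [0.566 0.035 0.1  ] lo [ 0.521 -0.014  0.092] hi [0.592 0.059 0.102]
wrist wheel 0.69 (226, 127) 45658 med [0.563 0.056 0.06 ] lo [ 0.48  -0.084  0.057] hi [0.64  0.161 0.115]
wrist bowl 0.84 (445, 221) 9280 med [ 0.799 -0.057  0.025] lo [ 0.729 -0.103  0.005] hi [0.841 0.004 0.056]
```

```bash
python3 - <<'E'
from h import *
import pickle
D=pickle.load(open('D.pkl','rb'))
P=np.concatenate([D[n][2].reshape(-1,3) for n in ['scene','side','wrist']]); 
src=np.concatenate([np.full(400*640,i) for i in range(3)])
k=np.isfinite(P[:,0]);P=P[k];src=src[k]
inb=(P[:,0]>.42)&(P[:,0]<.72)&(P[:,1]>-.13)&(P[:,1]<.36)
for sel,nm in [([0,1,2],'all'),([0],'scene'),([1],'side'),([2],'wrist')]:
    Q=P[inb&np.isin(src,sel)&(P[:,2]>.045)&(P[:,2]<.064)][:,:2]
    # voxel count filter
    im=np.zeros((500,500),np.uint8); 
    ij=((Q-[.4,-.15])*1000).astype(int); ok=(ij>=0).all(1)&(ij<500).all(1); ij=ij[ok]
    im[ij[:,0],ij[:,1]]=255
    im=cv2.morphologyEx(im,cv2.MORPH_CLOSE,np.ones((9,9)))
    c=max(cv2.findContours(im,0,2)[0],key=cv2.contourArea)
    print(nm,cv2.minAreaRect(c))
    r=cv2.minAreaRect(c); b=cv2.boxPoints(r); print((b[:,::-1]/1000+[.4,-.15]).round(4).tolist())
# block top
for i,n in enumerate(['scene','side']):
    Q=P[(src==i)&(P[:,0]>.44)&(P[:,0]<.56)&(P[:,1]>-.37)&(P[:,1]<-.22)&(P[:,2]>.037)&(P[:,2]<.055)]
    r=cv2.minAreaRect((Q[:,:2]*1000).astype(np.float32)); print(n,'block',r,np.median(Q[:,2]),len(Q))
# hub
for i in range(3):
    Q=P[(src==i)&inb&(P[:,2]>.116)&(P[:,2]<.125)]
    print('hub',i,len(Q),np.median(Q,0) if len(Q) else '')
    Q=P[(src==i)&inb&(P[:,2]>.135)&(P[:,2]<.18)&(P[:,1]<-.05)]
    print('handle',i,len(Q),np.median(Q,0).round(4),Q.min(0).round(4),Q.max(0).round(4))
E
```

```text
all ((260.3724670410156, 154.46896362304688), (178.87994384765625, 413.7325439453125), 85.2363510131836)
[[0.4825, -0.1032], [0.4482, 0.3091], [0.6264, 0.324], [0.6608, -0.0884]]
scene ((262.4140930175781, 156.40237426757812), (174.7526092529297, 410.74407958984375), 85.52510070800781)
[[0.4853, -0.0991], [0.4533, 0.3103], [0.6275, 0.324], [0.6595, -0.0855]]
side ((259.39373779296875, 151.20004272460938), (172.45193481445312, 413.09417724609375), 84.86024475097656)
[[0.4838, -0.104], [0.4468, 0.3074], [0.6186, 0.3228], [0.6556, -0.0886]]
wrist ((189.7801513671875, 160.75927734375), (169.567138671875, 268.9718017578125), 85.29214477539062)
[[0.4873, -0.1012], [0.4652, 0.1669], [0.6342, 0.1808], [0.6563, -0.0873]]
scene block ((496.010498046875, -287.4491882324219), (44.69398498535156, 108.88439178466797), 3.493920087814331) 0.04498199723401641 325
side block ((492.41839599609375, -289.07427978515625), (38.56142044067383, 111.43187713623047), 5.270748138427734) 0.04378907570638657 611
hub 0 175 [0.55884776 0.03039915 0.11979969]
handle 0 79 [ 0.4989 -0.103   0.1579] [ 0.4874 -0.1114  0.1355] [ 0.5053 -0.0961  0.1751]
hub 1 183 [0.54858335 0.25855147 0.11952691]
handle 1 92 [ 0.49   -0.1109  0.1597] [ 0.483  -0.1169  0.1354] [ 0.5016 -0.0963  0.1744]
hub 2 1023 [0.55253764 0.02026481 0.12009231]
handle 2 144 [ 0.4939 -0.0973  0.1458] [ 0.4883 -0.0993  0.135 ] [ 0.4985 -0.0954  0.1567]
```

```bash
python3 - <<'E'
from h import *
import pickle
D=pickle.load(open('D.pkl','rb'))
W=D['wrist'][2]
for u,v in [(210,174),(205,174),(232,75),(255,70),(280,78),(255,80),(225,40),(284,40),(222,10),(282,10),(292,10)]: print(u,v,W[v,u].round(4))
im=D['wrist'][0]; 
c=cv2.resize(im[0:310,100:350],None,fx=1.9,fy=1.9,interpolation=cv2.INTER_CUBIC); save('wcrop',c)
im=D['side'][0]; save('sidecrop',cv2.resize(im[100:250,190:350],None,fx=4.5,fy=4,interpolation=cv2.INTER_CUBIC))
im=D['scene'][0]; save('scenecrop',cv2.resize(im[160:280,300:490],None,fx=4,fy=4,interpolation=cv2.INTER_CUBIC))
E
```

```text
210 174 [0.5551 0.0211 0.1209]
205 174 [0.5507 0.0209 0.1202]
232 75 [0.5751 0.1001 0.1014]
255 70 [0.5943 0.1039 0.1012]
280 78 [0.6108 0.1002 0.0724]
255 80 [0.5937 0.0963 0.1007]
225 40 [0.5643 0.131  0.0752]
284 40 [0.6152 0.1324 0.0678]
222 10 [0.5634 0.1546 0.0734]
282 10 [0.6136 0.1577 0.0614]
292 10 [0.6222 0.1586 0.058 ]
```

View pics/wcrop.png

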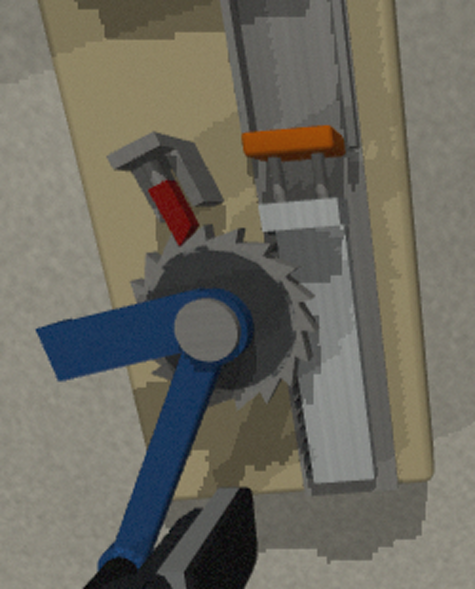

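View pics/scenecrop.png

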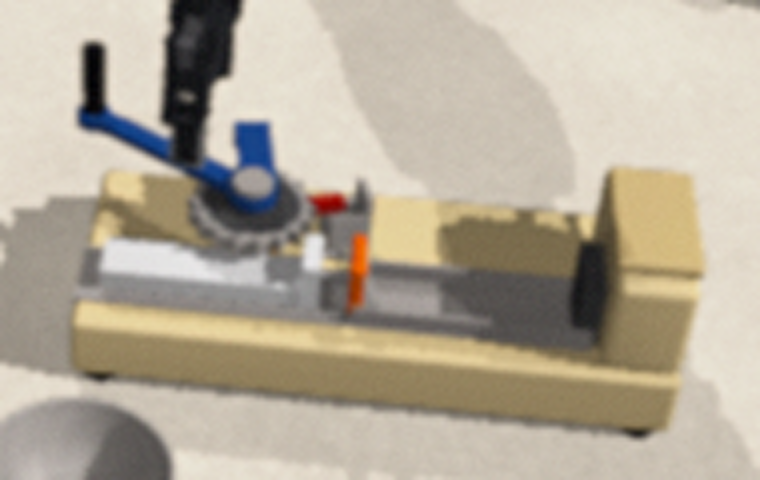

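View pics/sidecrop.png

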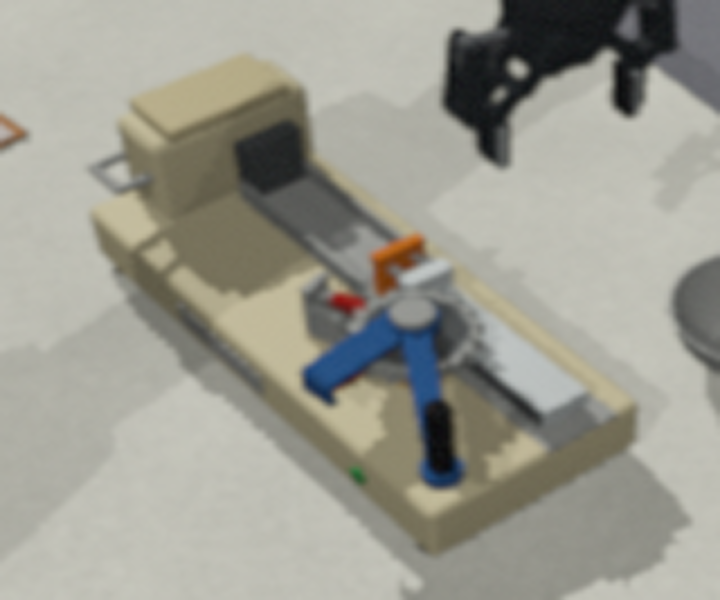

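Call:
carry_out(offset=[[-17,41,0],[-17,41,0],[-17,41,0],[-17,41,0],[-17,41,0],[-17,41,0],[-17,41,0],[-17,41,0],[-17,41,0],[0,0,0]], rotation=[[0,0,0],[0,0,0],[0,0,0],[0,0,0],[0,0,0],[0,0,0],[0,0,0],[0,0,0],[0,0,0],[0,0,0]], gripper=[0,0,0,0,0,0,0,0,0,0])

```text
time_s: 2.65
tcp_pos: [0.4923, -0.377, 0.2114]
eef_rot: [0.002, 1.0, -0.006, -0.001]
force: [-0.7, -0.5, -1.2]
finger_gap: 0.0854
```

```bash
python3 - <<'E'
from h import *
s=telemetry.get_state(); print(s['tcp_pos'],s['eef_rot'],s['force'])
im,d=eyes.grab_frame('wrist'); save('wrist1',im); W=cloud('wrist',d,s)
P=W.reshape(-1,3); P=P[np.isfinite(P[:,0])]
Q=P[(P[:,0]>.44)&(P[:,0]<.56)&(P[:,1]>-.37)&(P[:,1]<-.22)&(P[:,2]>.038)&(P[:,2]<.055)]
print(len(Q),np.median(Q,0),cv2.minAreaRect((Q[:,:2]*1000).astype(np.float32)))
E
```

```text
[ 0.49227432 -0.37696299  0.21142889] [ 2.20944159e-03  9.99981487e-01 -5.59985118e-03 -8.85850458e-04] [-0.71097833 -0.45678883 -1.21595005]
4222 [ 0.4943553  -0.28550183  0.0450723 ] ((494.4798278808594, -289.6686706542969), (38.05866241455078, 110.09766387939453), 4.424159049987793)
```

View pics/wrist1.png

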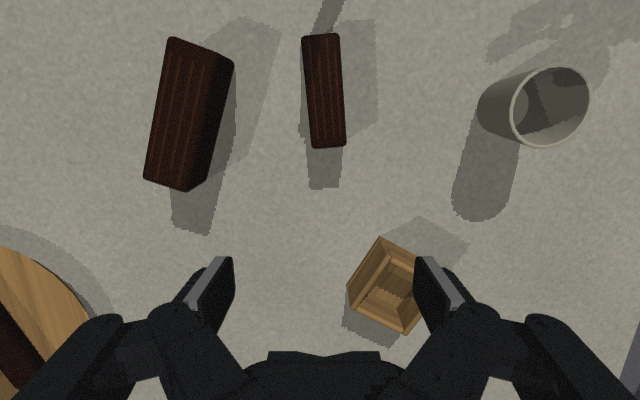

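Call:
carry_out(offset=[[0,0,0],[3,-29,0],[3,-29,0],[3,-29,0],[0,0,40],[0,0,40],[0,0,40],[0,0,0],[0,0,0]], rotation=[[0,0,-5.1],[0,0,0],[0,0,0],[0,0,0],[0,0,0],[0,0,0],[0,0,0],[0,0,0],[0,0,0]], gripper=[0,0,0,0,0,0,0,0,0])

```text
time_s: 3.6
tcp_pos: [0.4988, -0.2806, 0.0915]
eef_rot: [-0.0, 0.999, 0.045, -0.0]
force: [0.0, -0.3, 0.3]
finger_gap: 0.0853
```

```bash
cat >> h.py <<'E'
def goal(x,y,z,yawdeg):
    """offset in current tool axes & yaw turn to reach goal (tool down)"""
    s=telemetry.get_state(); Rm=rot(s['eef_rot'])
    d=(np.array([x,y,z])-s['tcp_pos'])*1000
    G=R.from_euler('z',yawdeg,degrees=True).as_matrix()@np.diag([1,-1,-1.])
    rv=R.from_matrix(Rm.T@G).as_rotvec(degrees=True)
    print('tcp',(s['tcp_pos']*1000).round(1),'rotvec to go',rv.round(2),'off cur axes',(Rm.T@d).round(1),'off goal axes',(G.T@d).round(1),'F',s['force'].round(1),'t',s['time_s'],'gap',s['finger_gap'])
E
python3 -c "
from h import *
goal(.4945,-.2897,.022,4.42)"
```

```text
tcp [ 498.8 -280.6   91.5] rotvec to go [-0.04  0.02  0.76] off cur axes [-5.1  8.7 69.5] off goal axes [-5.   8.8 69.5] F [ 0.  -0.3  0.3] t 3.6 gap 0.08534244512064226
```

Call:
carry_out(offset=[[-5,8.8,0],[0,0,35],[0,0,35],[0,0,0],[0,0,0]], rotation=[[0,0,0.8],[0,0,0],[0,0,0],[0,0,0],[0,0,0]], gripper=[0,0,0,0,0])

```text
time_s: 4.1
tcp_pos: [0.4948, -0.2918, 0.0229]
eef_rot: [0.001, 0.999, 0.037, 0.001]
force: [0.4, -0.9, 0.6]
finger_gap: 0.0856
```

```bash
python3 -c "
from h import *
goal(.4945,-.2897,.022,4.42)"
```

```text
tcp [ 494.8 -291.8   22.9] rotvec to go [ 0.07 -0.09 -0.17] off cur axes [-0.2 -2.1  0.9] off goal axes [-0.2 -2.1  0.9] F [ 0.4 -0.9  0.6] t 4.1 gap 0.08561706491880387
```

Well placed; close, lift.

Call:
carry_out(offset=[[0,-2,1],[0,0,0],[0,0,0],[0,0,0],[0,0,0],[0,0,0],[0,0,0],[0,0,-10],[0,0,-20],[0,0,0]], rotation=[[0,0,0],[0,0,0],[0,0,0],[0,0,0],[0,0,0],[0,0,0],[0,0,0],[0,0,0],[0,0,0],[0,0,0]], gripper=[1,1,1,1,1,1,1,1,1,1], squeeze=50)

```text
time_s: 5.1
tcp_pos: [0.4955, -0.2897, 0.0526]
eef_rot: [0.001, 0.999, 0.037, 0.002]
force: [1.0, -0.2, -2.2]
finger_gap: 0.0347
```

```bash
python3 -c "
from h import *
goal(.4945,-.2897,.2,4.42)
im,d=eyes.grab_frame('side'); save('side2',im[150:,200:520])"
```

```text
tcp [ 495.5 -289.7   52.6] rotvec to go [ 0.14 -0.23 -0.13] off cur axes [  -0.4    0.3 -147.4] off goal axes [-1.000e+00 -1.000e-01 -1.474e+02] F [ 1.  -0.2 -2.2] t 5.1 gap 0.03465692608059772
```

View pics/side2.png

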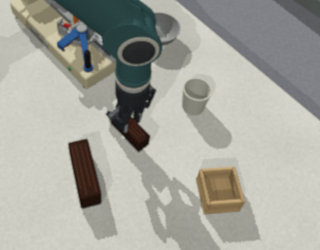

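Call:
carry_out(offset=[[0,0,-49],[0,0,-49],[0,0,-49],[0,-15,-45],[16,-45,0],[16,-45,0],[16,-45,0],[16,-45,0],[16,-45,0],[16,-45,0]], rotation=[[0,0,0],[0,0,0],[0,0,0],[0,0,0],[0,0,0],[0,0,0],[0,0,0],[0,0,0],[0,0,0],[0,0,0]], gripper=[1,1,1,1,1,1,1,1,1,1])

```text
time_s: 6.15
tcp_pos: [0.5679, 0.0044, 0.2412]
eef_rot: [0.0, 0.999, 0.037, -0.001]
force: [1.7, -0.4, -3.2]
finger_gap: 0.0351
```

Call:
carry_out(offset=[[16,-40,0],[16,-40,0],[0,0,0],[0,0,0],[0,0,0]], rotation=[[0,0,0],[0,0,0],[0,0,0],[0,0,0],[0,0,0]], gripper=[1,1,1,1,1])

```text
time_s: 6.65
tcp_pos: [0.5936, 0.0833, 0.2412]
eef_rot: [0.001, 0.999, 0.037, -0.001]
force: [0.4, -0.9, -2.6]
finger_gap: 0.0355
```

```bash
python3 - <<'E'
from h import *
goal(.594,.0845,.25,4.7)
s=telemetry.get_state()
im,d=eyes.grab_frame('wrist'); save('wrist3',im); W=cloud('wrist',d,s)
np.savez('w3.npz',im=im,W=W)
P=W.reshape(-1,3); P=P[np.isfinite(P[:,0])]
o=np.array([.5442,.0804]); 
for yaw in [4.4]:
    a=np.radians(yaw); ex=np.array([np.cos(a),np.sin(a)]); ey=np.array([-ex[1],ex[0]])
    F=np.c_[(P[:,:2]-o)@ex,(P[:,:2]-o)@ey,P[:,2]]*1000
    # profile of z across x at y bands
    for y0 in [50,70,90,110,130,150]:
        k=(abs(F[:,1]-y0)<6)&(F[:,0]>10)&(F[:,0]<95)
        print(y0,[(x,int(np.median(F[k&(abs(F[:,0]-x)<1),2]))if (k&(abs(F[:,0]-x)<1)).any() else None) for x in range(20,90,2)])
    k=(abs(F[:,0]-50)<15)
    print([(y,int(np.median(F[k&(abs(F[:,1]-y)<1),2])) if (k&(abs(F[:,1]-y)<1)).any() else None) for y in range(0,190,3)])
E
```

```text
tcp [593.6  83.3 241.2] rotvec to go [ 0.06  0.1  -0.48] off cur axes [ 0.4 -1.2 -8.8] off goal axes [ 0.5 -1.2 -8.8] F [ 0.4 -0.9 -2.6] t 6.65 gap 0.035502830826504767
50 [(20, 73), (22, 73), (24, 73), (26, 60), (28, 59), (30, 60), (32, 261), (34, 263), (36, 263), (38, 263), (40, 263), (42, 263), (44, 263), (46, 263), (48, 263), (50, 263), (52, 263), (54, 263), (56, 263), (58, 263), (60, 263), (62, 262), (64, 263), (66, 263), (68, 261), (70, 61), (72, 73), (74, 73), (76, 57), (78, 58), (80, 58), (82, 58), (84, 58), (86, 58), (88, 57)]
70 [(20, 73), (22, 74), (24, 72), (26, 60), (28, 60), (30, 60), (32, 60), (34, 60), (36, 60), (38, 60), (40, 60), (42, 60), (44, 60), (46, 60), (48, 59), (50, 60), (52, 59), (54, 60), (56, 60), (58, 59), (60, 60), (62, 60), (64, 60), (66, 60), (68, 60), (70, 62), (72, 74), (74, 74), (76, 58), (78, 58), (80, 58), (82, 58), (84, 58), (86, 58), (88, 57)]
90 [(20, None), (22, 74), (24, 73), (26, 60), (28, 60), (30, 59), (32, 60), (34, 60), (36, 59), (38, 59), (40, 60), (42, 60), (44, 59), (46, 59), (48, 60), (50, 60), (52, 60), (54, 60), (56, 60), (58, 60)
[... 1220 characters left out ...]
, 264), (3, 264), (6, 264), (9, 343), (12, 264), (15, 343), (18, 354), (21, 264), (24, 264), (27, 264), (30, 264), (33, 264), (36, 264), (39, 264), (42, 264), (45, 264), (48, 264), (51, 263), (54, 249), (57, 59), (60, 60), (63, 60), (66, 59), (69, 60), (72, 60), (75, 60), (78, 60), (81, 60), (84, 60), (87, 60), (90, 60), (93, 60), (96, 60), (99, 59), (102, 60), (105, 60), (108, 60), (111, 60), (114, 60), (117, 60), (120, 60), (123, 60), (126, 60), (129, 60), (132, 60), (135, 59), (138, 60), (141, 60), (144, 59), (147, 60), (150, 60), (153, 60), (156, 60), (159, 60), (162, 60), (165, None), (168, None), (171, None), (174, None), (177, None), (180, None), (183, None), (186, None), (189, None)]
```

View pics/wrist3.png

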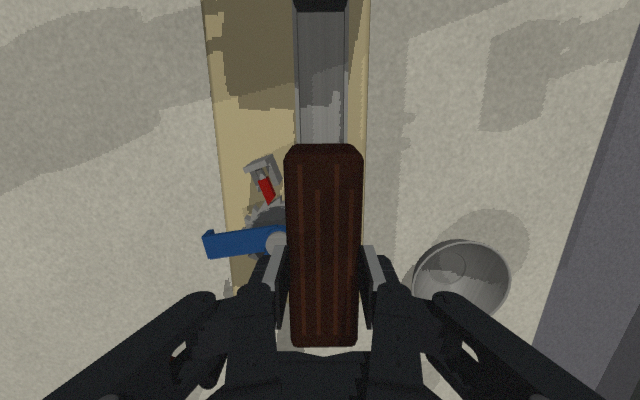

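```bash
python3 - <<'E'
from h import *
z=np.load('w3.npz'); W=z['W']; P=W.reshape(-1,3); P=P[np.isfinite(P[:,0])]
o=np.array([.5442,.0804]); a=np.radians(4.4); ex=np.array([np.cos(a),np.sin(a)]); ey=np.array([-ex[1],ex[0]])
F=np.c_[(P[:,:2]-o)@ex,(P[:,:2]-o)@ey,P[:,2]]*1000
fl=(abs(F[:,2]-60)<3)&(F[:,0]>20)&(F[:,0]<76)
ys=np.arange(62,158,4);L=[];Rr=[]
for y in ys:
    k=fl&(abs(F[:,1]-y)<2)&(F[:,0]<72); 
    w=(F[:,2]>68)&(F[:,2]<78)&(abs(F[:,1]-y)<2)
    L.append((F[k,0].min(),np.percentile(F[w&(F[:,0]<40),0],98))); Rr.append((F[w&(F[:,0]>60)&(F[:,0]<78),0].min(),F[w&(F[:,0]>60)&(F[:,0]<78),0].max()))
L=np.array(L);Rr=np.array(Rr)
for A,n in [(L[:,0],'floorL'),(L[:,1],'wallL'),(Rr[:,0],'wallR in'),(Rr[:,1],'wallR out')]: print(n,np.median(A).round(2),np.degrees(np.polyfit(ys,A,1)[0]).round(2))
k=(F[:,2]>255)&(F[:,2]<275)&(F[:,0]>15)&(F[:,0]<85)&(F[:,1]>-60)&(F[:,1]<70)
r=cv2.minAreaRect(F[k,:2].astype(np.float32)); print('blk',r, np.median(F[k,2]))
s=telemetry.get_state(); t=(s['tcp_pos'][:2]-o)*1000; print('tcp in F',t@ex,t@ey)
k=(F[:,2]>62)&(F[:,2]<115)&(abs(F[:,0]-48)<15)&(F[:,1]>140); print('stop',np.percentile(F[k,1],[1,5,50]) if k.any() else None)
E
```

```text
floorL 24.57 -0.21
wallL 24.34 -0.31
wallR in 70.53 -0.58
wallR out 74.02 -0.21
blk ((49.918033599853516, -0.8471488952636719), (62.202152252197266, 109.535888671875), 0.0830940529704094) 264.62360282048513
tcp in F 49.657683189070916 -1.2565975635970266
stop [162.47094941 163.0049419  163.41482272]
```

Call:
carry_out(offset=[[0,0,0],[-1,-44,0],[-0.4,-45,0],[0,0,45],[0,0,45],[0,0,10],[0,0,0],[0,0,0],[0,0,0]], rotation=[[0,0,-0.5],[0,0,0],[0,0,0],[0,0,0],[0,0,0],[0,0,0],[0,0,0],[0,0,0],[0,0,0]], gripper=[1,1,1,1,1,1,1,1,1])

```text
time_s: 7.6
tcp_pos: [0.5872, 0.1735, 0.1449]
eef_rot: [-0.001, 0.999, 0.041, 0.002]
force: [-0.7, -0.2, -3.4]
finger_gap: 0.0351
```

```bash
python3 - <<'E'
from h import *
goal(.5849,.1718,.083,4.7)
for n in ['scene','side']:
    im,d=eyes.grab_frame(n)
    save(n+'4',cv2.resize(im[130:280,300:490] if n=='scene' else im[90:240,190:350],None,fx=4,fy=4,interpolation=cv2.INTER_CUBIC))
E
```

```text
tcp [587.2 173.5 144.9] rotvec to go [-0.06 -0.26  0.05] off cur axes [-2.8  1.6 61.9] off goal axes [-2.5  1.5 61.9] F [-0.7 -0.2 -3.4] t 7.6 gap 0.03511634131179612
```

View pics/scene4.png

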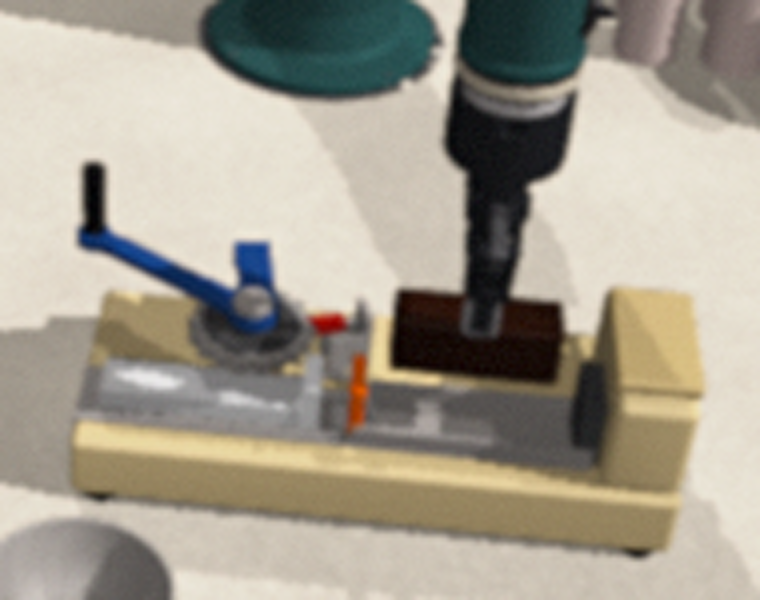

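View pics/side4.png

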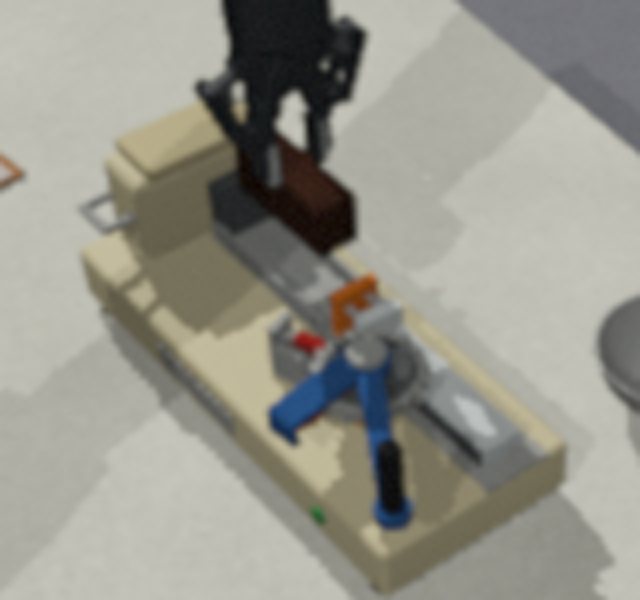

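Call:
carry_out(offset=[[-2.5,1.5,0],[0,0,20],[0,0,20],[0,0,0],[0,0,0]], rotation=[[0,0,0],[0,0,0],[0,0,0],[0,0,0],[0,0,0]], gripper=[1,1,1,1,1])

```text
time_s: 8.2
tcp_pos: [0.583, 0.1716, 0.1026]
eef_rot: [0.0, 0.999, 0.042, -0.0]
force: [0.3, -0.0, -1.4]
finger_gap: 0.035
```

```bash
python3 -c "
from h import *
goal(.5849,.1718,.083,4.7)"
```

```text
tcp [583.  171.6 102.6] rotvec to go [0.   0.   0.09] off cur axes [ 1.9 -0.  19.6] off goal axes [ 1.9 -0.  19.6] F [ 0.3 -0.  -1.4] t 8.2 gap 0.03498737838904021
```

Call:
carry_out(offset=[[1.5,0,0],[0,0,6],[0,0,6],[0,0,5],[0,0,0],[0,0,0]], rotation=[[0,0,0],[0,0,0],[0,0,0],[0,0,0],[0,0,0],[0,0,0]], gripper=[1,1,1,1,1,1])

```text
time_s: 8.8
tcp_pos: [0.5843, 0.1717, 0.0849]
eef_rot: [0.0, 0.999, 0.042, -0.0]
force: [-0.0, 0.7, -2.8]
finger_gap: 0.035
```

```bash
python3 -c "
from h import *
goal(.5849,.1718,.083,4.7)"
```

```text
tcp [584.3 171.7  84.9] rotvec to go [0.01 0.03 0.1 ] off cur axes [ 0.6 -0.   1.9] off goal axes [ 0.6 -0.   1.9] F [-0.   0.7 -2.8] t 8.8 gap 0.03501600860617123
```

Call:
carry_out(offset=[[0.4,0,2],[0,0,1],[0,0,0],[0,0,0],[0,0,0],[0,0,0],[0,0,0],[0,0,0]], rotation=[[0,0,0],[0,0,0],[0,0,0],[0,0,0],[0,0,0],[0,0,0],[0,0,0],[0,0,0]], gripper=[1,1,0,0,0,0,0,0])

```text
time_s: 9.6
tcp_pos: [0.5849, 0.1718, 0.0823]
eef_rot: [-0.0, 0.999, 0.042, 0.0]
force: [0.4, 0.5, -0.1]
finger_gap: 0.085
```

Call:
carry_out(offset=[[0,0,-40],[0,0,-45],[0,0,-45],[0,20,0],[0,45,0],[0,45,0],[0,0,0],[0,0,0]], rotation=[[0,0,0],[0,0,0],[0,0,0],[0,0,0],[0,0,0],[0,0,0],[0,0,0],[0,0,0]], gripper=[0,0,0,0,0,0,0,0])

```text
time_s: 10.4
tcp_pos: [0.5941, 0.0608, 0.2123]
eef_rot: [0.0, 0.999, 0.04, 0.0]
force: [-0.1, 0.9, 0.3]
finger_gap: 0.0856
```

```bash
python3 - <<'E'
from h import *
goal(.5849,.1718,.083,4.7)
s=telemetry.get_state()
im,d=eyes.grab_frame('wrist'); save('wrist5',im); W=cloud('wrist',d,s)
P=W.reshape(-1,3); P=P[np.isfinite(P[:,0])]
o=np.array([.5442,.0804]); a=np.radians(4.7); ex=np.array([np.cos(a),np.sin(a)]); ey=np.array([-ex[1],ex[0]])
F=np.c_[(P[:,:2]-o)@ex,(P[:,:2]-o)@ey,P[:,2]]*1000
k=(F[:,2]>96)&(F[:,2]<112)&(F[:,0]>22)&(F[:,0]<75)&(F[:,1]>24)&(F[:,1]<150)
print('blk',cv2.minAreaRect(F[k,:2].astype(np.float32)),np.median(F[k,2]))
for lo,hi,n in [(25,40,'L'),(60,80,'R')]:
    k=(F[:,2]>68)&(F[:,2]<78)&(F[:,0]>15)&(F[:,0]<80)&(F[:,1]>50)&(F[:,1]<150); k&=(F[:,0]<40) if n=='L' else (F[:,0]>60)
    print(n,np.percentile(F[k,0],[2,50,98]))
E
```

```text
tcp [594.1  60.8 212.3] rotvec to go [ 0.   -0.01 -0.08] off cur axes [  -0.3 -111.4  129.2] off goal axes [-1.000e-01 -1.114e+02  1.293e+02] F [-0.1  0.9  0.3] t 10.4 gap 0.0855688333800173
blk ((47.89004135131836, 81.77375030517578), (38.14229202270508, 97.86898803710938), 0.20546145737171173) 105.07876132875104
L [21.05047519 23.27114798 25.04988419]
R [70.91535306 72.71549064 74.84400276]
```

View pics/wrist5.png

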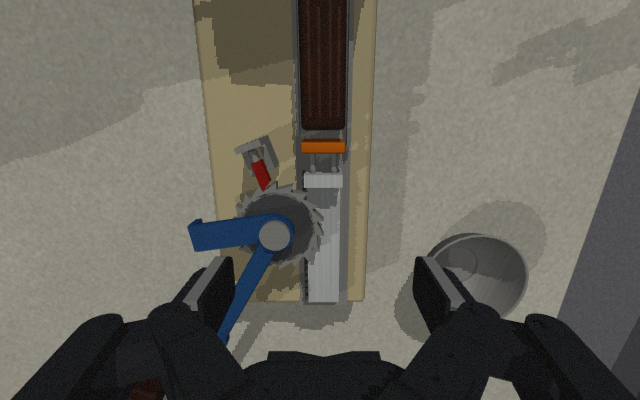

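```bash
python3 - <<'E'
from h import *
s=telemetry.get_state()
im,d=eyes.grab_frame('wrist'); W=cloud('wrist',d,s)
p=W[225:248,262:288].reshape(-1,3); p=p[(p[:,2]>.1165)&(p[:,2]<.124)]
print('hub',len(p),cv2.minEnclosingCircle((p[:,:2]*1000).astype(np.float32)),p.mean(0))
p=W[138:154,298:350].reshape(-1,3); p=p[(p[:,2]>.095)&(p[:,2]<.105)]
a=np.radians(4.7); ex=np.array([np.cos(a),np.sin(a)]); ey=np.array([-ex[1],ex[0]])
for o in [np.array([.54216,.0802])]:
    f=(p[:,:2]-o)*1000; print('pusher x',(f@ex).min(),(f@ex).max(),'y',np.percentile(f@ey,[2,98]))
im,d=eyes.grab_frame('scene'); W=cloud('scene',d)
im2,d2=eyes.grab_frame('side'); W2=cloud('side',d2)
for X in (W,W2):
    P=X.reshape(-1,3);Q=P[(P[:,2]>.135)&(P[:,2]<.18)&(P[:,1]<-.05)&(P[:,1]>-.15)&(P[:,0]>.44)&(P[:,0]<.53)]
    print('handle',len(Q),np.median(Q,0),np.percentile(Q,3,axis=0),np.percentile(Q,97,axis=0))
E
```

```text
hub 577 ((553.6697998046875, 20.928699493408203), 14.518339157104492) [0.55330958 0.02276274 0.1201913 ]
pusher x 30.48059364987921 69.80490271016582 y [14.09400656 21.78874352]
handle 78 [ 0.49833575 -0.1030005   0.15694284] [ 0.48757222 -0.11013846  0.1363015 ] [ 0.50452438 -0.09589329  0.17339278]
handle 92 [ 0.48995719 -0.11084386  0.16097917] [ 0.48457023 -0.11523264  0.13697284] [ 0.5001196  -0.09990178  0.17191246]
```

Call:
carry_out(offset=[[-28.7,39,0],[-28.7,39,0],[-28.7,39,0],[-28.7,39,0],[0,0,0],[0,0,0],[0,0,0],[0,0,0],[0,0,0],[0,0,0]], rotation=[[0,0,0],[0,0,0],[0,0,0],[0,0,0],[0,0,7.7],[0,0,7.7],[0,0,7.7],[0,0,7.7],[0,0,0],[0,0,0]], gripper=[0,0,0,0,0,0,0,0,0,0], squeeze=60)

```text
time_s: 11.6
tcp_pos: [0.4929, -0.1019, 0.2122]
eef_rot: [-0.0, 0.975, -0.223, -0.0]
force: [0.1, -0.4, 0.7]
finger_gap: 0.0854
```

```bash
python3 - <<'E'
from h import *
goal(.4925,-.1047,.130,-26)
s=telemetry.get_state()
im,d=eyes.grab_frame('wrist'); save('wrist6',im); W=cloud('wrist',d,s)
P=W.reshape(-1,3);Q=P[(P[:,2]>.168)&(P[:,2]<.18)&(P[:,1]<-.05)&(P[:,1]>-.15)&(P[:,0]>.44)&(P[:,0]<.54)]
print(len(Q),np.median(Q,0) if len(Q) else '',cv2.minEnclosingCircle((Q[:,:2]*1000).astype(np.float32)))
E
```

```text
tcp [ 492.9 -101.9  212.2] rotvec to go [-0.    0.    0.29] off cur axes [ 0.9  2.7 82.2] off goal axes [ 0.9  2.7 82.2] F [ 0.1 -0.4  0.7] t 11.6 gap 0.08537345491813954
456 [ 0.49428828 -0.10474435  0.17182124] ((493.8116149902344, -105.58525085449219), 8.96042251586914)
```

View pics/wrist6.png

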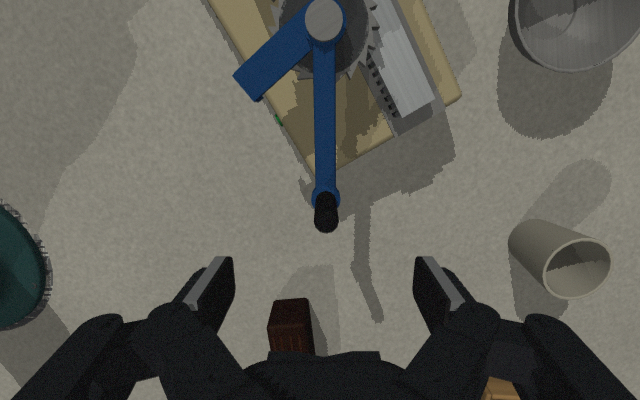

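Call:
carry_out(offset=[[2.4,3,0],[0,0,40],[0,0,40],[0,0,0],[0,0,0],[0,0,0],[0,0,0],[0,0,0]], rotation=[[0,0,0],[0,0,0],[0,0,0],[0,0,0],[0,0,0],[0,0,0],[0,0,0],[0,0,0]], gripper=[0,0,0,0,0.7,0.7,0.7,0.7])

```text
time_s: 12.45
tcp_pos: [0.4945, -0.1068, 0.1337]
eef_rot: [-0.0, 0.974, -0.225, 0.001]
force: [0.4, -0.2, -0.1]
finger_gap: 0.0282
```

```bash
cat >> h.py <<'E'
HUB=np.array([.5536,.0213])
def lev():
    s=telemetry.get_state(); Rm=rot(s['eef_rot']); r=s['tcp_pos'][:2]-HUB
    th=np.degrees(np.arctan2(r[1],r[0])); f=s['force']
    yaw=np.degrees(np.arctan2(Rm[1,0],Rm[0,0]))
    t=np.array([-np.sin(np.radians(th)),np.cos(np.radians(th))]); n=r/np.linalg.norm(r)
    print('t',round(s['time_s'],2),'th',th.round(2),'lever~',np.radians(th+118.3).round(3),'R',(np.linalg.norm(r)*1000).round(1),'yaw err',(yaw-th-90).round(2),'z',s['tcp_pos'][2].round(4),'Ft',(f[:2]@t).round(2),'Fr',(f[:2]@n).round(2),'Fz',f[2].round(2),'gap',s['finger_gap'].round(4),'q',s['joint_positions'].round(2))
E
python3 -c "
from h import *
lev()"
```

```text
Traceback (most recent call last):
  File "h.py", line 42, in lev
    print('t',round(s['time_s'],2),'th',th.round(2),'lever~',np.radians(th+118.3).round(3),'R',(np.linalg.norm(r)*1000).round(1),'yaw err',(yaw-th-90).round(2),'z',s['tcp_pos'][2].round(4),'Ft',(f[:2]@t).round(2),'Fr',(f[:2]@n).round(2),'Fz',f[2].round(2),'gap',s['finger_gap'].round(4),'q',s['joint_positions'].round(2))
                                                                                                                                                                                                                                                                      ^^^^^^^^^^^^^^^^^^^^^
AttributeError: 'float' object has no attribute 'round'
```

```bash
sed -i "s/s\['finger_gap'\].round(4)/round(s['finger_gap'],4)/" h.py; python3 -c "
from h import *
lev()"
```

```text
t 12.45 th -114.77 lever~ 0.062 R 141.1 yaw err -1.23 z 0.1337 Ft 0.47 Fr 0.02 Fz -0.1 gap 0.0282 q [ 0.13  0.33  0.02  2.02 -0.01  0.79 -0.3 ]
```

Call:
carry_out(offset=[[12.2,-0.5,0],[12.2,-0.5,0],[12.2,-0.5,0],[12.2,-0.5,0],[12.2,-0.5,0],[0,0,0]], rotation=[[0,0,-5],[0,0,-5],[0,0,-5],[0,0,-5],[0,0,-5],[0,0,0]], gripper=[0.74,0.74,0.74,0.74,0.74,0.74])

```text
time_s: 13.05
tcp_pos: [0.5537, -0.1207, 0.1328]
eef_rot: [-0.0, 1.0, -0.008, 0.001]
force: [-0.3, -0.8, -0.2]
finger_gap: 0.0221
```

```bash
python3 -c "
from h import *
lev()"
```

```text
t 13.05 th -89.97 lever~ 0.494 R 142.0 yaw err -0.98 z 0.1328 Ft -0.35 Fr 0.79 Fz -0.16 gap 0.0221 q [ 0.21  0.42 -0.06  1.88  0.03  0.84  0.11]
```

Call:
carry_out(offset=[[12.2,-0.6,0],[12.2,-0.6,0],[12.2,-0.6,0],[12.2,-0.6,0],[12.2,-0.6,0],[12.2,-0.6,0],[4.9,-0.1,0],[0,0,0],[0,0,0]], rotation=[[0,0,-5],[0,0,-5],[0,0,-5],[0,0,-5],[0,0,-5],[0,0,-5],[0,0,-2],[0,0,0],[0,0,0]], gripper=[0.74,0.74,0.74,0.74,0.74,0.74,0.74,0.74,0.74])

```text
time_s: 13.95
tcp_pos: [0.6265, -0.1007, 0.1323]
eef_rot: [0.0, 0.964, 0.266, 0.0]
force: [-1.4, -0.2, 0.9]
finger_gap: 0.0224
```

```bash
python3 -c "
from h import *
lev()
s=telemetry.get_state()
im,d=eyes.grab_frame('scene'); save('scene7',cv2.resize(im[130:300,280:490],None,fx=3.5,fy=3.5,interpolation=cv2.INTER_CUBIC))"
```

```text
t 13.95 th -59.15 lever~ 1.032 R 142.2 yaw err 0.01 z 0.1323 Ft -1.33 Fr -0.55 Fz 0.86 gap 0.0224 q [ 0.24  0.54 -0.18  1.7   0.12  0.92  0.55]
```

View pics/scene7.png

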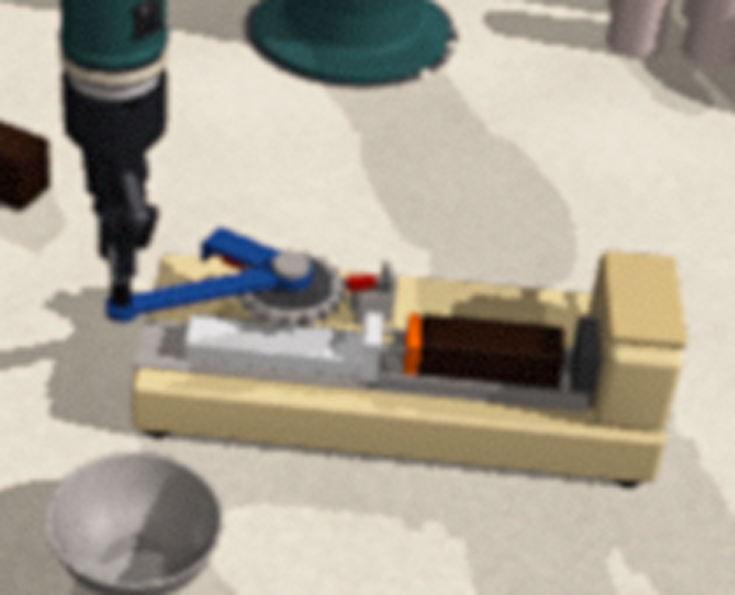

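Call:
carry_out(offset=[[-12.2,-0.8,0],[-12.2,-0.6,0],[-12.2,-0.6,0],[-12.2,-0.6,0],[-12.2,-0.6,0],[-12.2,-0.6,0],[-12.2,-0.6,0],[-12.2,-0.6,0],[-12.2,-0.6,0],[0,0,0]], rotation=[[0,0,5],[0,0,5],[0,0,5],[0,0,5],[0,0,5],[0,0,5],[0,0,5],[0,0,5],[0,0,5],[0,0,0]], gripper=[0.74,0.74,0.74,0.74,0.74,0.74,0.74,0.74,0.74,0.74])

```text
time_s: 15.0
tcp_pos: [0.5202, -0.1158, 0.1327]
eef_rot: [0.0, 0.992, -0.123, 0.001]
force: [-0.3, -0.6, 0.6]
finger_gap: 0.0219
```

```bash
python3 -c "
from h import *
lev()"
```

```text
t 15.0 th -103.68 lever~ 0.255 R 141.1 yaw err -0.42 z 0.1327 Ft -0.15 Fr 0.65 Fz 0.59 gap 0.0219 q [ 0.17  0.37 -0.01  1.96  0.01  0.81 -0.1 ]
```

Call:
carry_out(offset=[[-9.8,-0.5,0],[-9.8,-0.5,0],[-7.3,-0.3,0],[0,0,0],[0,0,0]], rotation=[[0,0,4],[0,0,4],[0,0,3],[0,0,0],[0,0,0]], gripper=[0.74,0.74,0.74,0.74,0.74])

```text
time_s: 15.5
tcp_pos: [0.4965, -0.1063, 0.1326]
eef_rot: [-0.0, 0.977, -0.215, 0.001]
force: [1.0, -0.7, 1.1]
finger_gap: 0.0221
```

```bash
python3 -c "
from h import *
lev()"
```

```text
t 15.5 th -114.13 lever~ 0.073 R 139.8 yaw err -0.75 z 0.1326 Ft 1.25 Fr 0.24 Fz 1.08 gap 0.0221 q [ 0.13  0.33  0.02  2.02 -0.01  0.79 -0.28]
```

Call:
carry_out(offset=[[12.2,-0.5,0],[12.2,-0.5,0],[12.2,-0.5,0],[12.2,-0.5,0],[12.2,-0.5,0],[0,0,0],[0,0,0]], rotation=[[0,0,-5],[0,0,-5],[0,0,-5],[0,0,-5],[0,0,-5],[0,0,0],[0,0,0]], gripper=[0.74,0.74,0.74,0.74,0.74,0.74,0.74])

```text
time_s: 16.2
tcp_pos: [0.5544, -0.1193, 0.1317]
eef_rot: [-0.0, 1.0, -0.001, -0.0]
force: [-0.3, -0.3, -0.4]
finger_gap: 0.0223
```

```bash
python3 -c "
from h import *
lev()
eyes.grab_frame('side')
for i in range(3):
    s=telemetry.get_state(); eyes.grab_frame('side'); lev()
im,d=eyes.grab_frame('scene'); save('scene8',cv2.resize(im[130:300,280:490],None,fx=3.5,fy=3.5,interpolation=cv2.INTER_CUBIC))"
```

```text
t 16.2 th -89.67 lever~ 0.5 R 140.6 yaw err -0.39 z 0.1317 Ft -0.27 Fr 0.28 Fz -0.38 gap 0.0223 q [ 0.2   0.43 -0.06  1.87  0.04  0.84  0.12]
t 16.3 th -89.78 lever~ 0.498 R 140.8 yaw err -0.28 z 0.132 Ft 0.49 Fr 0.38 Fz -0.08 gap 0.022 q [ 0.2   0.43 -0.06  1.87  0.04  0.84  0.12]
t 16.35 th -89.77 lever~ 0.498 R 140.8 yaw err -0.28 z 0.1322 Ft -0.21 Fr 0.47 Fz -0.27 gap 0.0224 q [ 0.2   0.43 -0.06  1.87  0.04  0.84  0.12]
t 16.4 th -89.72 lever~ 0.499 R 140.8 yaw err -0.31 z 0.1323 Ft -0.27 Fr 0.06 Fz 0.1 gap 0.0227 q [ 0.2   0.43 -0.06  1.87  0.04  0.84  0.12]
```

View pics/scene8.png

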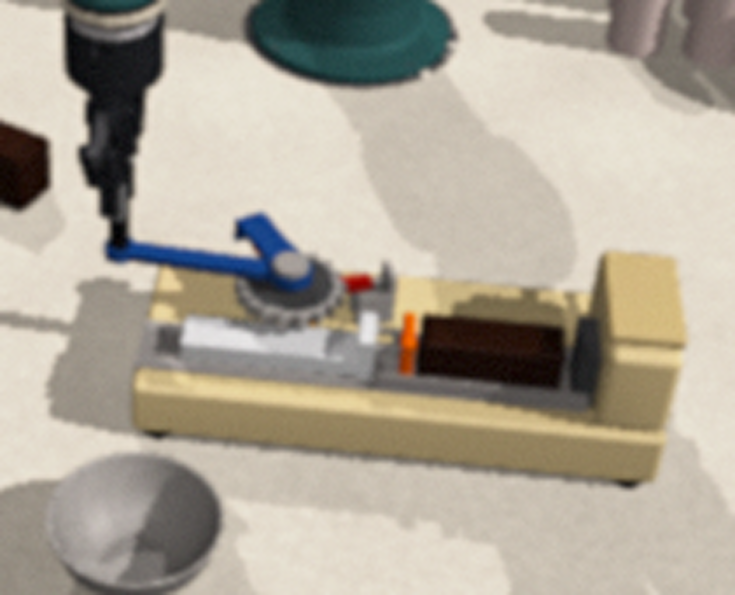

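Call:
carry_out(offset=[[12.2,-0.5,0],[12.2,-0.5,0],[12.2,-0.5,0],[0,0,0],[0,0,0]], rotation=[[0,0,-5],[0,0,-5],[0,0,-5],[0,0,0],[0,0,0]], gripper=[0.74,0.74,0.74,0.74,0.74])

```text
time_s: 16.95
tcp_pos: [0.5907, -0.1149, 0.1321]
eef_rot: [0.0, 0.992, 0.129, 0.0]
force: [-0.1, 0.0, -0.0]
finger_gap: 0.0224
```

```bash
python3 -c "
from h import *
lev()"
```

```text
t 16.95 th -74.77 lever~ 0.76 R 141.2 yaw err -0.36 z 0.1321 Ft -0.05 Fr -0.06 Fz -0.02 gap 0.0224 q [ 0.23  0.48 -0.12  1.79  0.07  0.88  0.34]
```

Call:
carry_out(offset=[[12.2,-0.5,0],[12.2,-0.5,0],[12.2,-0.5,0],[0,0,0],[0,0,0]], rotation=[[0,0,-5],[0,0,-5],[0,0,-5],[0,0,0],[0,0,0]], gripper=[0.74,0.74,0.74,0.74,0.74])

```text
time_s: 17.45
tcp_pos: [0.6244, -0.1012, 0.1322]
eef_rot: [0.0, 0.966, 0.257, 0.0]
force: [-0.0, -0.0, -0.8]
finger_gap: 0.0219
```

```bash
python3 -c "
from h import *
lev()
eyes.grab_frame('side'); lev()
im,d=eyes.grab_frame('scene'); save('scene9',cv2.resize(im[130:300,280:490],None,fx=3.5,fy=3.5,interpolation=cv2.INTER_CUBIC))"
```

```text
t 17.45 th -59.95 lever~ 1.018 R 141.5 yaw err -0.23 z 0.1322 Ft -0.02 Fr 0.01 Fz -0.8 gap 0.0219 q [ 0.24  0.53 -0.18  1.7   0.11  0.91  0.54]
t 17.5 th -59.99 lever~ 1.018 R 141.6 yaw err -0.18 z 0.1323 Ft -0.24 Fr 0.47 Fz 1.03 gap 0.0221 q [ 0.24  0.53 -0.18  1.7   0.11  0.91  0.54]
```

View pics/scene9.png

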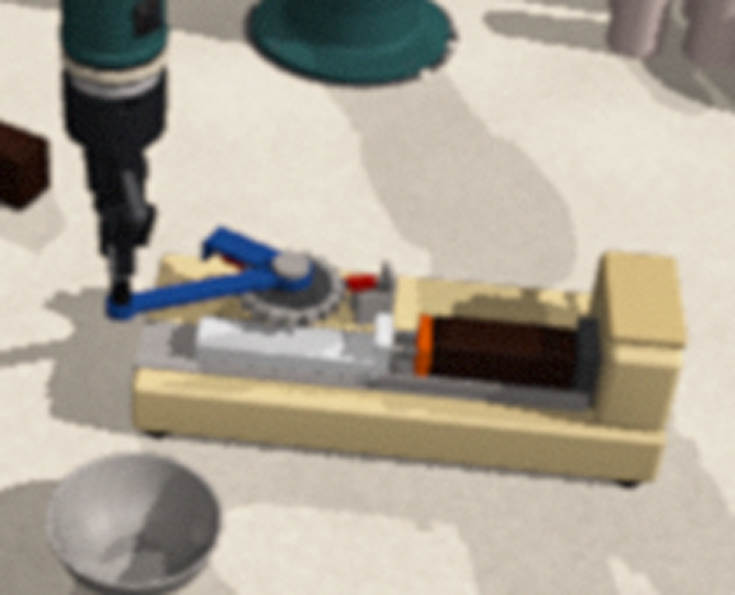

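Call:
carry_out(offset=[[9.8,-0.7,0],[2.4,0,0],[0,0,0],[0,0,0]], rotation=[[0,0,-4],[0,0,-1],[0,0,0],[0,0,0]], gripper=[0.74,0.74,0.74,0.74])

```text
time_s: 17.95
tcp_pos: [0.6341, -0.0952, 0.1323]
eef_rot: [0.0, 0.954, 0.3, -0.0]
force: [-3.4, -3.4, 3.6]
finger_gap: 0.0222
```

```bash
python3 -c "
from h import *
lev()
eyes.grab_frame('side'); lev()"
```

```text
t 17.95 th -55.36 lever~ 1.099 R 141.6 yaw err 0.22 z 0.1323 Ft -4.69 Fr 0.86 Fz 3.56 gap 0.0222 q [ 0.24  0.55 -0.2   1.68  0.13  0.93  0.6 ]
t 18.0 th -55.33 lever~ 1.099 R 141.6 yaw err 0.21 z 0.1323 Ft -5.16 Fr 1.71 Fz 2.21 gap 0.0223 q [ 0.24  0.55 -0.2   1.68  0.13  0.93  0.6 ]
```

```bash
python3 -c "
from h import *
im,d=eyes.grab_frame('scene'); save('scene10',cv2.resize(im[190:270,300:490],None,fx=4.2,fy=4.2,interpolation=cv2.INTER_CUBIC))
W=cloud('scene',d)
a=np.radians(4.7); ex=np.array([np.cos(a),np.sin(a)]); ey=np.array([-ex[1],ex[0]]); o=np.array([.54216,.0802])
P=W.reshape(-1,3); F=np.c_[(P[:,:2]-o)@ex,(P[:,:2]-o)@ey,P[:,2]]*1000; rgb=im.reshape(-1,3).astype(int)
k=(abs(F[:,0]-50)<26)&(F[:,2]>75)&(F[:,2]<112)&(F[:,1]>0)&(F[:,1]<175)
k2=k&(rgb[:,0]>150)&(rgb[:,2]<90); print('orange y',np.percentile(F[k2,1],[2,50,98]),k2.sum())
k3=k&(rgb.max(1)<75)&(rgb[:,0]>1.25*rgb[:,2]); print('block y',np.percentile(F[k3,1],[1,5,95,99]),k3.sum())
lev()
"
```

```text
orange y [45.22914447 49.14713992 53.72185363] 43
block y [ 56.77118217  61.68777325 157.50758383 161.98534132] 683
t 18.05 th -55.32 lever~ 1.099 R 141.6 yaw err 0.21 z 0.1323 Ft -5.56 Fr 0.73 Fz 3.25 gap 0.0221 q [ 0.24  0.55 -0.2   1.68  0.13  0.93  0.6 ]
```

View pics/scene10.png

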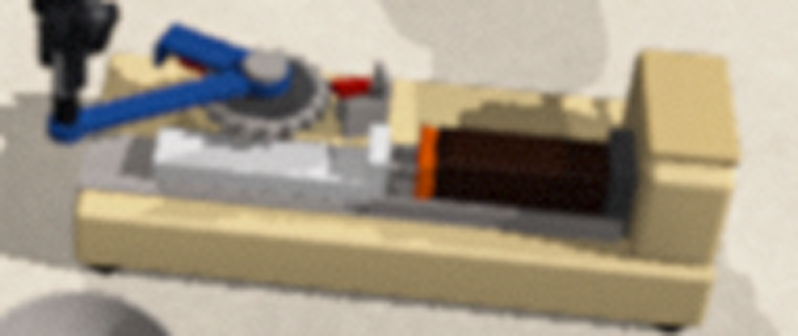

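Call:
carry_out(offset=[[-4.9,-0.5,0],[-9.8,-0.5,0],[-12.2,-0.7,0],[-12.2,-0.7,0],[-12.2,-0.6,0],[-12.2,-0.6,0],[-12.2,-0.6,0],[-12.2,-0.6,0],[-12.2,-0.6,0],[-12.2,-0.6,0]], rotation=[[0,0,2],[0,0,4],[0,0,5],[0,0,5],[0,0,5],[0,0,5],[0,0,5],[0,0,5],[0,0,5],[0,0,5]], gripper=[0.74,0.74,0.74,0.74,0.74,0.74,0.74,0.74,0.74,0.74])

```text
time_s: 19.05
tcp_pos: [0.5284, -0.1156, 0.1326]
eef_rot: [-0.0, 0.995, -0.099, 0.002]
force: [2.5, -2.1, -0.9]
finger_gap: 0.0221
```

Call:
carry_out(offset=[[-12.2,-0.6,0],[-12.2,-0.6,0],[-7.3,-0.3,0],[0,0,0],[0,0,0],[0,0,0]], rotation=[[0,0,5],[0,0,5],[0,0,3],[0,0,0],[0,0,0],[0,0,0]], gripper=[0.74,0.74,0.74,0.74,0.74,0.74])

```text
time_s: 19.65
tcp_pos: [0.4975, -0.1054, 0.1322]
eef_rot: [-0.0, 0.978, -0.208, 0.0]
force: [0.0, 0.7, 0.2]
finger_gap: 0.0225
```

```bash
python3 -c "
from h import *
lev()
eyes.grab_frame('side'); lev()"
```

```text
t 19.65 th -113.88 lever~ 0.077 R 138.5 yaw err -0.07 z 0.1322 Ft -0.28 Fr -0.68 Fz 0.2 gap 0.0225 q [ 0.13  0.33  0.02  2.02 -0.01  0.79 -0.27]
t 19.7 th -113.89 lever~ 0.077 R 138.7 yaw err -0.07 z 0.1321 Ft 0.44 Fr 0.05 Fz 0.05 gap 0.0222 q [ 0.13  0.33  0.02  2.02 -0.01  0.79 -0.27]
```

Call:
carry_out(offset=[[12.2,-0.3,0],[12.2,-0.3,0],[12.2,-0.4,0],[0,0,0],[0,0,0]], rotation=[[0,0,-5],[0,0,-5],[0,0,-5],[0,0,0],[0,0,0]], gripper=[0.74,0.74,0.74,0.74,0.74])

```text
time_s: 20.2
tcp_pos: [0.5316, -0.1169, 0.1318]
eef_rot: [-0.0, 0.997, -0.08, -0.0]
force: [-0.0, 0.5, 0.1]
finger_gap: 0.0227
```

```bash
python3 -c "
from h import *
lev()
eyes.grab_frame('side'); lev()"
```

```text
t 20.2 th -99.06 lever~ 0.336 R 139.9 yaw err -0.07 z 0.1318 Ft -0.1 Fr -0.47 Fz 0.13 gap 0.0227 q [ 0.18  0.39 -0.03  1.93  0.02  0.82 -0.02]
t 20.25 th -99.17 lever~ 0.334 R 139.9 yaw err 0.06 z 0.1319 Ft 0.29 Fr -0.07 Fz -0.43 gap 0.022 q [ 0.18  0.39 -0.03  1.93  0.02  0.82 -0.02]
```

Call:
carry_out(offset=[[12.2,-0.5,0],[12.2,-0.5,0],[0,0,0],[0,0,0]], rotation=[[0,0,-5],[0,0,-5],[0,0,0],[0,0,0]], gripper=[0.74,0.74,0.74,0.74])

```text
time_s: 20.65
tcp_pos: [0.5557, -0.1186, 0.1321]
eef_rot: [-0.0, 1.0, 0.007, -0.0]
force: [-0.6, 1.0, -0.5]
finger_gap: 0.0222
```

```bash
python3 -c "
from h import *
lev()
eyes.grab_frame('side'); lev()"
```

```text
t 20.65 th -89.14 lever~ 0.509 R 139.9 yaw err -0.02 z 0.1321 Ft -0.63 Fr -1.04 Fz -0.51 gap 0.0222 q [ 0.2   0.43 -0.07  1.87  0.04  0.84  0.13]
t 20.7 th -89.16 lever~ 0.509 R 140.0 yaw err 0.03 z 0.1322 Ft -0.37 Fr 0.59 Fz -1.03 gap 0.0221 q [ 0.2   0.43 -0.07  1.87  0.04  0.84  0.13]
```

Call:
carry_out(offset=[[12.2,-0.5,0],[0,0,0],[0,0,0]], rotation=[[0,0,-5],[0,0,0],[0,0,0]], gripper=[0.74,0.74,0.74])

```text
time_s: 21.0
tcp_pos: [0.5681, -0.118, 0.1322]
eef_rot: [0.0, 0.999, 0.051, 0.0]
force: [-0.1, 0.1, 0.0]
finger_gap: 0.0223
```

```bash
python3 -c "
from h import *
lev()
eyes.grab_frame('side'); lev()"
```

```text
t 21.0 th -84.05 lever~ 0.598 R 140.0 yaw err -0.11 z 0.1322 Ft -0.09 Fr -0.14 Fz 0.03 gap 0.0223 q [ 0.21  0.45 -0.08  1.84  0.05  0.86  0.21]
t 21.05 th -84.05 lever~ 0.598 R 140.1 yaw err -0.09 z 0.1323 Ft 0.34 Fr 0.32 Fz -0.3 gap 0.0223 q [ 0.21  0.45 -0.08  1.84  0.05  0.86  0.21]
```

Call:
carry_out(offset=[[12.2,-0.5,0],[0,0,0],[0,0,0]], rotation=[[0,0,-5],[0,0,0],[0,0,0]], gripper=[0.74,0.74,0.74])

```text
time_s: 21.35
tcp_pos: [0.5802, -0.1163, 0.1321]
eef_rot: [-0.0, 0.996, 0.094, 0.0]
force: [-0.7, 0.2, 0.2]
finger_gap: 0.0221
```

```bash
python3 -c "
from h import *
lev()
eyes.grab_frame('side'); lev()
eyes.grab_frame('side'); lev()
im,d=eyes.grab_frame('scene'); save('scene11',cv2.resize(im[190:270,300:490],None,fx=4.2,fy=4.2,interpolation=cv2.INTER_CUBIC))
"
```

```text
t 21.35 th -79.06 lever~ 0.685 R 140.1 yaw err -0.11 z 0.1321 Ft -0.61 Fr -0.32 Fz 0.18 gap 0.0221 q [ 0.22  0.47 -0.1   1.81  0.06  0.87  0.28]
t 21.4 th -79.06 lever~ 0.685 R 140.1 yaw err -0.09 z 0.1322 Ft -0.98 Fr -0.43 Fz 0.04 gap 0.0221 q [ 0.22  0.47 -0.1   1.81  0.06  0.87  0.28]
t 21.45 th -79.05 lever~ 0.685 R 140.1 yaw err -0.07 z 0.1322 Ft -0.67 Fr -0.7 Fz -0.13 gap 0.0223 q [ 0.22  0.47 -0.1   1.81  0.06  0.87  0.28]
```

View pics/scene11.png

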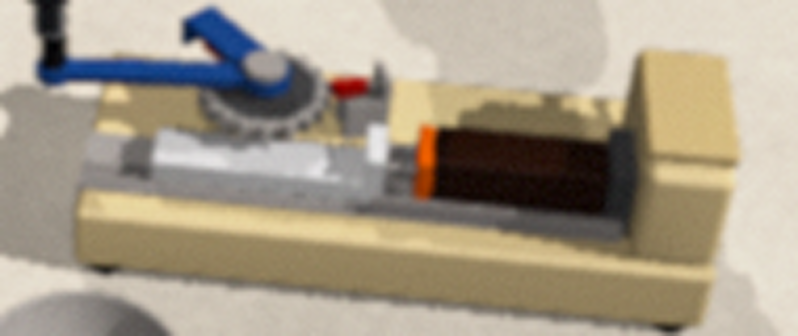

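Call:
carry_out(offset=[[12.2,-0.5,0],[0,0,0],[0,0,0]], rotation=[[0,0,-5],[0,0,0],[0,0,0]], gripper=[0.74,0.74,0.74])

```text
time_s: 21.8
tcp_pos: [0.5921, -0.1135, 0.1321]
eef_rot: [-0.0, 0.99, 0.138, 0.0]
force: [-2.0, 0.1, -0.1]
finger_gap: 0.022
```

```bash
python3 -c "
from h import *
lev()
eyes.grab_frame('side'); lev()"
```

```text
t 21.8 th -74.05 lever~ 0.772 R 140.1 yaw err -0.1 z 0.1321 Ft -1.94 Fr -0.61 Fz -0.14 gap 0.022 q [ 0.23  0.48 -0.12  1.78  0.07  0.88  0.35]
t 21.85 th -74.06 lever~ 0.772 R 140.2 yaw err -0.07 z 0.1321 Ft -0.67 Fr 0.26 Fz 0.02 gap 0.0224 q [ 0.23  0.48 -0.12  1.78  0.07  0.88  0.35]
```

Call:
carry_out(offset=[[12.2,-0.5,0],[0,0,0],[0,0,0]], rotation=[[0,0,-5],[0,0,0],[0,0,0]], gripper=[0.74,0.74,0.74])

```text
time_s: 22.15
tcp_pos: [0.6035, -0.1097, 0.132]
eef_rot: [-0.0, 0.984, 0.181, -0.0]
force: [-1.8, -1.5, -0.5]
finger_gap: 0.0222
```

```bash
python3 -c "
from h import *
lev()
eyes.grab_frame('side'); lev()
eyes.grab_frame('side'); lev()
"
```

```text
t 22.15 th -69.14 lever~ 0.858 R 140.2 yaw err -0.03 z 0.132 Ft -2.2 Fr 0.77 Fz -0.5 gap 0.0222 q [ 0.23  0.5  -0.14  1.75  0.09  0.89  0.42]
t 22.2 th -69.14 lever~ 0.858 R 140.2 yaw err -0.01 z 0.132 Ft -1.3 Fr -0.19 Fz -1.23 gap 0.0224 q [ 0.23  0.5  -0.14  1.75  0.09  0.89  0.42]
t 22.25 th -69.15 lever~ 0.858 R 140.2 yaw err 0.02 z 0.132 Ft -1.7 Fr -0.47 Fz -1.01 gap 0.0219 q [ 0.23  0.5  -0.14  1.75  0.09  0.89  0.42]
```

Call:
carry_out(offset=[[12.2,-0.5,0],[0,0,0],[0,0,0]], rotation=[[0,0,-5],[0,0,0],[0,0,0]], gripper=[0.74,0.74,0.74])

```text
time_s: 22.55
tcp_pos: [0.6145, -0.1051, 0.132]
eef_rot: [-0.0, 0.975, 0.224, -0.0]
force: [-3.8, -1.6, 0.1]
finger_gap: 0.0223
```

```bash
python3 -c "
from h import *
lev()
eyes.grab_frame('side'); lev()"
```

```text
t 22.55 th -64.28 lever~ 0.943 R 140.3 yaw err 0.12 z 0.132 Ft -4.13 Fr -0.16 Fz 0.09 gap 0.0223 q [ 0.24  0.52 -0.16  1.73  0.1   0.9   0.48]
t 22.6 th -64.27 lever~ 0.943 R 140.3 yaw err 0.12 z 0.132 Ft -4.26 Fr -0.08 Fz -0.84 gap 0.022 q [ 0.24  0.52 -0.16  1.73  0.1   0.9   0.48]
```

Call:
carry_out(offset=[[12.2,-0.5,0],[0,0,0],[0,0,0]], rotation=[[0,0,-5],[0,0,0],[0,0,0]], gripper=[0.74,0.74,0.74])

```text
time_s: 22.9
tcp_pos: [0.6247, -0.0996, 0.1319]
eef_rot: [-0.0, 0.964, 0.266, -0.001]
force: [-5.4, -1.0, 1.4]
finger_gap: 0.0218
```

```bash
python3 -c "
from h import *
lev()
eyes.grab_frame('side'); lev()
eyes.grab_frame('side'); lev()
im,d=eyes.grab_frame('scene'); save('scene12',cv2.resize(im[190:270,300:490],None,fx=4.2,fy=4.2,interpolation=cv2.INTER_CUBIC))
"
```

```text
t 22.9 th -59.56 lever~ 1.025 R 140.3 yaw err 0.42 z 0.1319 Ft -5.18 Fr -1.91 Fz 1.41 gap 0.0218 q [ 0.24  0.54 -0.18  1.7   0.12  0.92  0.55]
t 22.95 th -59.55 lever~ 1.025 R 140.3 yaw err 0.41 z 0.132 Ft -5.69 Fr -0.54 Fz 0.39 gap 0.0221 q [ 0.24  0.54 -0.18  1.7   0.12  0.92  0.55]
t 23.0 th -59.57 lever~ 1.025 R 140.2 yaw err 0.43 z 0.132 Ft -6.14 Fr -1.69 Fz 1.72 gap 0.0219 q [ 0.24  0.54 -0.18  1.7   0.12  0.92  0.55]
```

View pics/scene12.png

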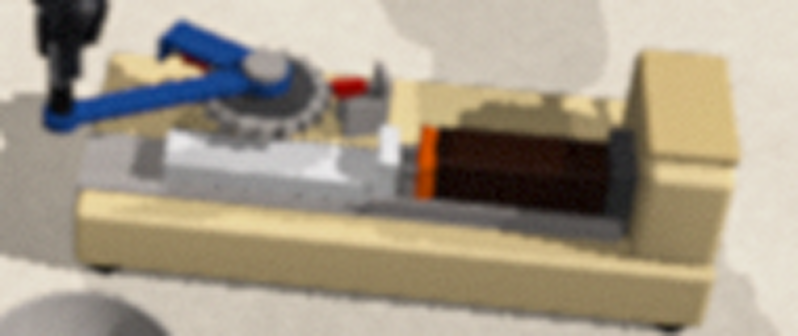

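Call:
carry_out(offset=[[7.3,-0.4,0],[0,0,0],[0,0,0]], rotation=[[0,0,-3],[0,0,0],[0,0,0]], gripper=[0.74,0.74,0.74])

```text
time_s: 23.35
tcp_pos: [0.6299, -0.0963, 0.1319]
eef_rot: [0.0, 0.957, 0.291, -0.002]
force: [-8.3, -2.8, 2.2]
finger_gap: 0.0223
```

```bash
python3 -c "
from h import *
for i in range(3): lev(); eyes.grab_frame('side')"
```

```text
t 23.35 th -57.03 lever~ 1.069 R 140.1 yaw err 0.87 z 0.1319 Ft -8.52 Fr -2.15 Fz 2.23 gap 0.0223 q [ 0.24  0.54 -0.19  1.69  0.13  0.93  0.59]
t 23.4 th -57.03 lever~ 1.069 R 140.1 yaw err 0.86 z 0.1319 Ft -7.69 Fr -2.34 Fz 1.72 gap 0.022 q [ 0.24  0.54 -0.19  1.69  0.13  0.93  0.59]
t 23.45 th -57.04 lever~ 1.069 R 140.1 yaw err 0.87 z 0.1319 Ft -8.66 Fr -1.78 Fz 2.68 gap 0.0225 q [ 0.24  0.54 -0.19  1.69  0.13  0.93  0.59]
```

Call:
carry_out(offset=[[-4.9,-0.3,0],[-9.8,-0.3,0],[-12.2,-0.5,0],[-12.2,-0.5,0],[-12.2,-0.5,0],[-12.2,-0.5,0],[-12.2,-0.5,0],[-12.2,-0.5,0],[-12.2,-0.5,0],[-12.2,-0.5,0]], rotation=[[0,0,2],[0,0,4],[0,0,5],[0,0,5],[0,0,5],[0,0,5],[0,0,5],[0,0,5],[0,0,5],[0,0,5]], gripper=[0.74,0.74,0.74,0.74,0.74,0.74,0.74,0.74,0.74,0.74])

```text
time_s: 24.5
tcp_pos: [0.5265, -0.1162, 0.1332]
eef_rot: [0.0, 0.994, -0.107, 0.003]
force: [1.9, -0.9, 0.2]
finger_gap: 0.0221
```

Call:
carry_out(offset=[[-12.2,-0.5,0],[-12.2,-0.5,0],[-4.9,-0.3,0],[0,0,0],[0,0,0],[0,0,0]], rotation=[[0,0,5],[0,0,5],[0,0,2],[0,0,0],[0,0,0],[0,0,0]], gripper=[0.74,0.74,0.74,0.74,0.74,0.74])

```text
time_s: 25.1
tcp_pos: [0.4982, -0.1065, 0.1328]
eef_rot: [-0.0, 0.978, -0.208, 0.001]
force: [2.2, -1.0, 1.4]
finger_gap: 0.0223
```

```bash
python3 -c "
from h import *
for i in range(2): lev(); eyes.grab_frame('side')"
```

```text
t 25.1 th -113.42 lever~ 0.085 R 139.3 yaw err -0.55 z 0.1328 Ft 2.41 Fr 0.05 Fz 1.38 gap 0.0223 q [ 0.13  0.33  0.02  2.02 -0.01  0.79 -0.26]
t 25.15 th -113.42 lever~ 0.085 R 139.3 yaw err -0.56 z 0.1327 Ft 1.14 Fr 0.65 Fz 0.75 gap 0.022 q [ 0.13  0.33  0.02  2.02 -0.01  0.79 -0.26]
```

Call:
carry_out(offset=[[-7.3,-0.3,0],[0,0,0],[0,0,0]], rotation=[[0,0,3],[0,0,0],[0,0,0]], gripper=[0.74,0.74,0.74])

```text
time_s: 25.5
tcp_pos: [0.4896, -0.1029, 0.1318]
eef_rot: [-0.0, 0.973, -0.233, -0.001]
force: [0.5, -0.2, -0.2]
finger_gap: 0.0223
```

```bash
python3 -c "
from h import *
for i in range(2): lev(); eyes.grab_frame('side')"
```

```text
t 25.5 th -117.26 lever~ 0.018 R 139.8 yaw err 0.35 z 0.1318 Ft 0.49 Fr -0.06 Fz -0.19 gap 0.0223 q [ 0.12  0.32  0.03  2.03 -0.01  0.79 -0.32]
t 25.55 th -117.21 lever~ 0.019 R 139.8 yaw err 0.28 z 0.1318 Ft 0.07 Fr 0.22 Fz 0.24 gap 0.0224 q [ 0.12  0.32  0.03  2.03 -0.01  0.79 -0.32]
```

Call:
carry_out(offset=[[-7.3,-0.2,0],[0,0,0],[0,0,0]], rotation=[[0,0,3],[0,0,0],[0,0,0]], gripper=[0.74,0.74,0.74])

```text
time_s: 25.9
tcp_pos: [0.4845, -0.1003, 0.1323]
eef_rot: [0.0, 0.966, -0.258, 0.001]
force: [2.7, -1.9, -1.8]
finger_gap: 0.0223
```

```bash
python3 -c "
from h import *
for i in range(2): lev(); eyes.grab_frame('side')"
```

```text
t 25.9 th -119.61 lever~ -0.023 R 139.8 yaw err -0.34 z 0.1323 Ft 3.29 Fr 0.29 Fz -1.82 gap 0.0223 q [ 0.1   0.31  0.04  2.05 -0.02  0.78 -0.37]
t 25.95 th -119.62 lever~ -0.023 R 139.8 yaw err -0.34 z 0.1323 Ft 4.29 Fr -0.38 Fz -0.66 gap 0.0225 q [ 0.1   0.31  0.04  2.05 -0.02  0.78 -0.37]
```

Call:
carry_out(offset=[[-4.9,-0.2,0],[0,0,0],[0,0,0]], rotation=[[0,0,2],[0,0,0],[0,0,0]], gripper=[0.74,0.74,0.74])

```text
time_s: 26.3
tcp_pos: [0.4846, -0.0998, 0.1329]
eef_rot: [0.0, 0.961, -0.276, 0.006]
force: [15.4, -7.9, -11.7]
finger_gap: 0.0224
```

```bash
python3 -c "
from h import *
for i in range(2): lev(); eyes.grab_frame('side')
im,d=eyes.grab_frame('scene'); save('scene13',cv2.resize(im[170:270,300:490],None,fx=4.2,fy=4.2,interpolation=cv2.INTER_CUBIC))"
```

```text
t 26.3 th -119.67 lever~ -0.024 R 139.4 yaw err -2.36 z 0.1329 Ft 17.27 Fr -0.71 Fz -11.67 gap 0.0224 q [ 0.09  0.31  0.05  2.06 -0.02  0.77 -0.41]
t 26.35 th -119.68 lever~ -0.024 R 139.4 yaw err -2.35 z 0.1329 Ft 16.83 Fr -0.59 Fz -11.82 gap 0.0226 q [ 0.09  0.31  0.05  2.06 -0.02  0.77 -0.41]
```

View pics/scene13.png

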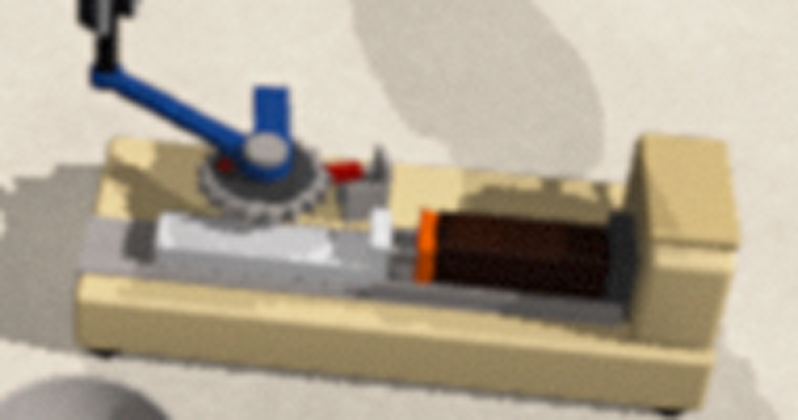

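Call:
carry_out(offset=[[4.9,0,0],[12.2,-0.5,0],[12.2,-0.5,0],[12.2,-0.5,0],[0,0,0],[0,0,0]], rotation=[[0,0,-2],[0,0,-5],[0,0,-5],[0,0,-5],[0,0,0],[0,0,0]], gripper=[0.74,0.74,0.74,0.74,0.74,0.74])

```text
time_s: 27.05
tcp_pos: [0.516, -0.1133, 0.1316]
eef_rot: [-0.0, 0.991, -0.131, -0.002]
force: [-3.1, 1.5, 0.0]
finger_gap: 0.0223
```

```bash
python3 -c "
from h import *
for i in range(2): lev(); eyes.grab_frame('side')"
```

```text
t 27.05 th -105.6 lever~ 0.222 R 139.8 yaw err 0.51 z 0.1316 Ft -3.43 Fr -0.59 Fz 0.04 gap 0.0223 q [ 0.16  0.37 -0.01  1.97  0.    0.81 -0.11]
t 27.1 th -105.59 lever~ 0.222 R 139.8 yaw err 0.51 z 0.1316 Ft -3.46 Fr -0.89 Fz -0.89 gap 0.0218 q [ 0.16  0.37 -0.01  1.97  0.    0.81 -0.11]
```

Call:
carry_out(offset=[[12.2,-0.5,0],[0,0,0],[0,0,0]], rotation=[[0,0,-5],[0,0,0],[0,0,0]], gripper=[0.74,0.74,0.74])

```text
time_s: 27.45
tcp_pos: [0.5274, -0.1158, 0.1315]
eef_rot: [-0.0, 0.996, -0.087, -0.002]
force: [-5.7, 2.6, 1.1]
finger_gap: 0.0222
```

```bash
python3 -c "
from h import *
for i in range(2): lev(); eyes.grab_frame('side')"
```

```text
t 27.45 th -100.8 lever~ 0.305 R 139.6 yaw err 0.77 z 0.1315 Ft -6.05 Fr -1.46 Fz 1.08 gap 0.0222 q [ 0.17  0.39 -0.02  1.94  0.01  0.82 -0.03]
t 27.5 th -100.82 lever~ 0.305 R 139.6 yaw err 0.78 z 0.1315 Ft -4.93 Fr -1.37 Fz 1.03 gap 0.0219 q [ 0.17  0.39 -0.02  1.94  0.01  0.82 -0.03]
```

Call:
carry_out(offset=[[12.2,-0.5,0],[0,0,0],[0,0,0]], rotation=[[0,0,-5],[0,0,0],[0,0,0]], gripper=[0.74,0.74,0.74])

```text
time_s: 27.85
tcp_pos: [0.5387, -0.1174, 0.1315]
eef_rot: [-0.0, 0.999, -0.044, -0.003]
force: [-6.5, 3.4, 2.5]
finger_gap: 0.0221
```

```bash
python3 -c "
from h import *
for i in range(2): lev(); eyes.grab_frame('side')"
```

```text
t 27.85 th -96.14 lever~ 0.387 R 139.5 yaw err 1.1 z 0.1315 Ft -6.8 Fr -2.71 Fz 2.53 gap 0.0221 q [ 0.19  0.41 -0.04  1.91  0.02  0.83  0.05]
t 27.9 th -96.15 lever~ 0.387 R 139.5 yaw err 1.11 z 0.1315 Ft -7.78 Fr -1.86 Fz 3.38 gap 0.0221 q [ 0.19  0.41 -0.04  1.91  0.02  0.83  0.05]
```

Call:
carry_out(offset=[[12.2,-0.3,0],[0,0,0],[0,0,0]], rotation=[[0,0,-5],[0,0,0],[0,0,0]], gripper=[0.74,0.74,0.74])

```text
time_s: 28.25
tcp_pos: [0.5507, -0.118, 0.1315]
eef_rot: [-0.001, 1.0, -0.0, -0.003]
force: [-7.5, 2.5, 3.5]
finger_gap: 0.0223
```

```bash
python3 -c "
from h import *
for i in range(3): lev(); eyes.grab_frame('side')"
```

```text
t 28.25 th -91.18 lever~ 0.473 R 139.4 yaw err 1.14 z 0.1315 Ft -7.52 Fr -2.33 Fz 3.51 gap 0.0223 q [ 0.2   0.42 -0.06  1.88  0.03  0.85  0.12]
t 28.3 th -91.18 lever~ 0.473 R 139.4 yaw err 1.15 z 0.1315 Ft -7.82 Fr -1.6 Fz 3.4 gap 0.0221 q [ 0.2   0.42 -0.06  1.88  0.03  0.85  0.12]
t 28.35 th -91.19 lever~ 0.473 R 139.3 yaw err 1.16 z 0.1315 Ft -7.34 Fr -1.32 Fz 2.13 gap 0.0221 q [ 0.2   0.42 -0.06  1.88  0.03  0.85  0.12]
```

Call:
carry_out(offset=[[7.3,-0.1,0],[0,0,0],[0,0,0]], rotation=[[0,0,-3],[0,0,0],[0,0,0]], gripper=[0.74,0.74,0.74])

```text
time_s: 28.7
tcp_pos: [0.5574, -0.1179, 0.1314]
eef_rot: [-0.001, 1.0, 0.026, -0.004]
force: [-8.5, 2.2, 4.5]
finger_gap: 0.0219
```

```bash
python3 -c "
from h import *
for i in range(3): lev(); eyes.grab_frame('side')
im,d=eyes.grab_frame('scene'); save('scene14',cv2.resize(im[170:270,300:490],None,fx=4.2,fy=4.2,interpolation=cv2.INTER_CUBIC))"
```

```text
t 28.7 th -88.45 lever~ 0.521 R 139.3 yaw err 1.42 z 0.1314 Ft -8.45 Fr -2.39 Fz 4.53 gap 0.0219 q [ 0.21  0.44 -0.07  1.86  0.04  0.85  0.17]
t 28.75 th -88.45 lever~ 0.521 R 139.3 yaw err 1.41 z 0.1315 Ft -8.8 Fr -1.89 Fz 4.18 gap 0.0219 q [ 0.21  0.44 -0.07  1.86  0.04  0.85  0.17]
t 28.8 th -88.45 lever~ 0.521 R 139.3 yaw err 1.42 z 0.1315 Ft -8.67 Fr -1.31 Fz 4.01 gap 0.0225 q [ 0.21  0.44 -0.07  1.86  0.04  0.85  0.17]
```

View pics/scene14.png

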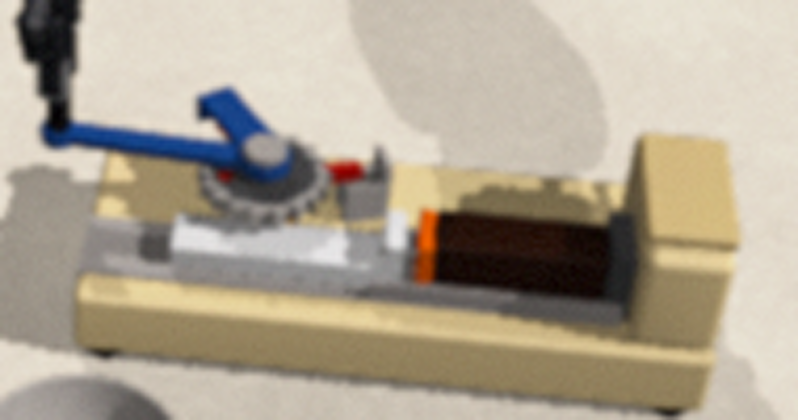

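Call:
carry_out(offset=[[7.3,0,0],[0,0,0],[0,0,0]], rotation=[[0,0,-3],[0,0,0],[0,0,0]], gripper=[0.74,0.74,0.74])

```text
time_s: 29.2
tcp_pos: [0.5641, -0.1175, 0.1314]
eef_rot: [-0.001, 0.999, 0.052, -0.004]
force: [-10.5, 3.1, 5.3]
finger_gap: 0.0221
```

```bash
python3 -c "
from h import *
for i in range(3): lev(); eyes.grab_frame('side')"
```

```text
t 29.2 th -85.68 lever~ 0.569 R 139.2 yaw err 1.64 z 0.1314 Ft -10.19 Fr -3.92 Fz 5.26 gap 0.0221 q [ 0.21  0.45 -0.08  1.84  0.05  0.86  0.21]
t 29.25 th -85.69 lever~ 0.569 R 139.2 yaw err 1.64 z 0.1314 Ft -10.96 Fr -3.42 Fz 4.99 gap 0.0221 q [ 0.21  0.45 -0.08  1.84  0.05  0.86  0.21]
t 29.3 th -85.69 lever~ 0.569 R 139.2 yaw err 1.65 z 0.1314 Ft -10.72 Fr -2.94 Fz 5.57 gap 0.0225 q [ 0.21  0.45 -0.08  1.84  0.05  0.86  0.21]
```

Call:
carry_out(offset=[[7.3,0,0],[0,0,0],[0,0,0]], rotation=[[0,0,-3],[0,0,0],[0,0,0]], gripper=[0.74,0.74,0.74])

```text
time_s: 29.65
tcp_pos: [0.5709, -0.1167, 0.1314]
eef_rot: [-0.001, 0.997, 0.078, -0.005]
force: [-13.1, 3.3, 7.4]
finger_gap: 0.0218
```

```bash
python3 -c "
from h import *
for i in range(4): lev(); eyes.grab_frame('side')
im,d=eyes.grab_frame('scene'); save('scene15',cv2.resize(im[170:270,300:490],None,fx=4.2,fy=4.2,interpolation=cv2.INTER_CUBIC))"
```

```text
t 29.65 th -82.87 lever~ 0.618 R 139.1 yaw err 1.83 z 0.1314 Ft -12.57 Fr -4.91 Fz 7.41 gap 0.0218 q [ 0.22  0.46 -0.09  1.83  0.05  0.87  0.25]
t 29.7 th -82.87 lever~ 0.618 R 139.0 yaw err 1.83 z 0.1314 Ft -11.38 Fr -4.6 Fz 6.19 gap 0.0221 q [ 0.22  0.46 -0.09  1.83  0.05  0.87  0.25]
t 29.75 th -82.88 lever~ 0.618 R 139.1 yaw err 1.83 z 0.1314 Ft -11.63 Fr -4.13 Fz 6.21 gap 0.0224 q [ 0.22  0.46 -0.09  1.83  0.05  0.87  0.25]
t 29.8 th -82.89 lever~ 0.618 R 139.1 yaw err 1.84 z 0.1314 Ft -10.87 Fr -3.71 Fz 7.11 gap 0.0221 q [ 0.22  0.46 -0.09  1.83  0.05  0.87  0.25]
```

View pics/scene15.png

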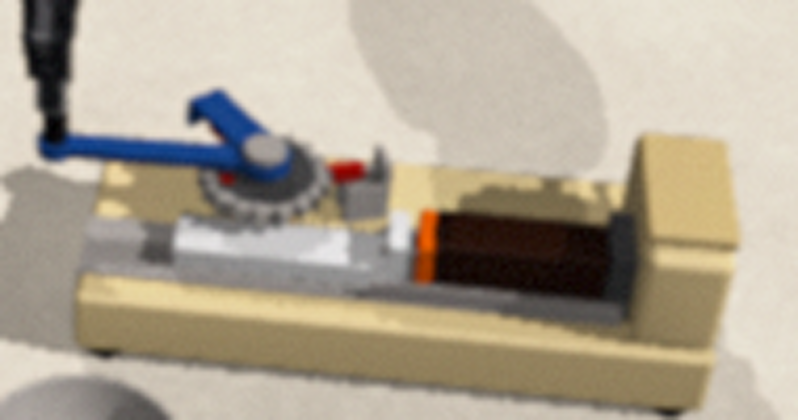

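Call:
carry_out(offset=[[4.9,0,0],[0,0,0],[0,0,0]], rotation=[[0,0,-2],[0,0,0],[0,0,0]], gripper=[0.74,0.74,0.74])

```text
time_s: 30.2
tcp_pos: [0.5751, -0.116, 0.1313]
eef_rot: [-0.001, 0.995, 0.095, -0.005]
force: [-13.7, 2.7, 8.1]
finger_gap: 0.0224
```

```bash
python3 -c "
from h import *
for i in range(4): lev(); eyes.grab_frame('side')"
```

```text
t 30.2 th -81.09 lever~ 0.649 R 139.0 yaw err 2.04 z 0.1313 Ft -13.13 Fr -4.82 Fz 8.09 gap 0.0224 q [ 0.22  0.46 -0.1   1.82  0.06  0.88  0.28]
t 30.25 th -81.09 lever~ 0.649 R 139.0 yaw err 2.04 z 0.1314 Ft -13.49 Fr -4.25 Fz 8.19 gap 0.0224 q [ 0.22  0.46 -0.1   1.82  0.06  0.88  0.28]
t 30.3 th -81.09 lever~ 0.649 R 139.0 yaw err 2.04 z 0.1314 Ft -13.11 Fr -4.34 Fz 6.99 gap 0.0224 q [ 0.22  0.46 -0.1   1.82  0.06  0.88  0.28]
t 30.35 th -81.09 lever~ 0.649 R 139.0 yaw err 2.04 z 0.1314 Ft -13.24 Fr -5.05 Fz 7.26 gap 0.0225 q [ 0.22  0.46 -0.1   1.82  0.06  0.88  0.28]
```

Call:
carry_out(offset=[[-4.9,0,0],[-7.3,0,0],[-7.3,-0.2,0],[-12.2,-0.5,0],[-12.2,-0.5,0],[-12.2,-0.5,0],[-12.2,-0.5,0],[-12.2,-0.5,0],[0,0,0],[0,0,0]], rotation=[[0,0,2],[0,0,3],[0,0,3],[0,0,5],[0,0,5],[0,0,5],[0,0,5],[0,0,5],[0,0,0],[0,0,0]], gripper=[0.74,0.74,0.74,0.74,0.74,0.74,0.74,0.74,0.74,0.74])

```text
time_s: 31.4
tcp_pos: [0.5019, -0.1098, 0.1326]
eef_rot: [0.0, 0.982, -0.19, 0.001]
force: [-0.4, -0.3, -0.1]
finger_gap: 0.0221
```

```bash
python3 -c "
from h import *
for i in range(2): lev(); eyes.grab_frame('side')
im,d=eyes.grab_frame('scene'); save('scene16',cv2.resize(im[170:270,300:490],None,fx=4.2,fy=4.2,interpolation=cv2.INTER_CUBIC))"
```

```text
t 31.4 th -111.53 lever~ 0.118 R 140.9 yaw err -0.36 z 0.1326 Ft -0.24 Fr 0.43 Fz -0.15 gap 0.0221 q [ 0.14  0.34  0.02  2.   -0.01  0.79 -0.22]
t 31.45 th -111.49 lever~ 0.119 R 140.9 yaw err -0.42 z 0.1325 Ft 0.11 Fr -0.44 Fz 0.49 gap 0.0225 q [ 0.14  0.34  0.02  2.   -0.01  0.79 -0.22]
```

View pics/scene16.png

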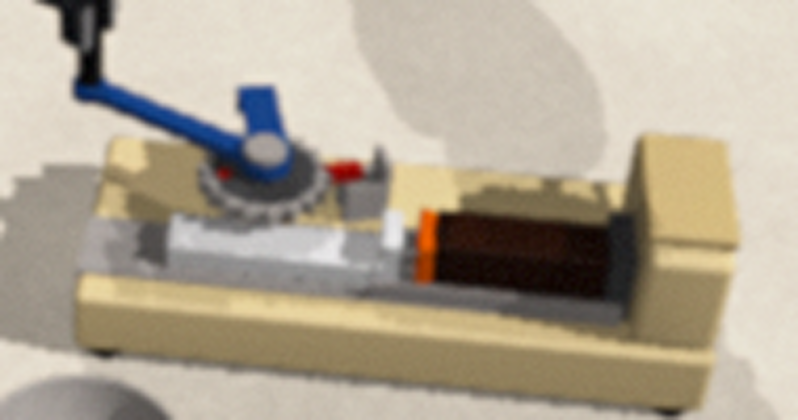

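Call:
carry_out(offset=[[-9.8,-0.5,0],[-7.3,-0.3,0],[0,0,0],[0,0,0]], rotation=[[0,0,4],[0,0,3],[0,0,0],[0,0,0]], gripper=[0.74,0.74,0.74,0.74])

```text
time_s: 31.95
tcp_pos: [0.4863, -0.1022, 0.1322]
eef_rot: [-0.0, 0.968, -0.25, 0.0]
force: [0.0, -0.5, -1.0]
finger_gap: 0.0221
```

```bash
python3 -c "
from h import *
for i in range(2): lev(); eyes.grab_frame('side')"
```

```text
t 31.95 th -118.59 lever~ -0.005 R 140.6 yaw err -0.32 z 0.1322 Ft 0.25 Fr 0.44 Fz -1.03 gap 0.0221 q [ 0.11  0.32  0.04  2.04 -0.02  0.78 -0.35]
t 32.0 th -118.56 lever~ -0.005 R 140.6 yaw err -0.36 z 0.1322 Ft 0.2 Fr -0.4 Fz -0.18 gap 0.0224 q [ 0.11  0.32  0.04  2.04 -0.02  0.78 -0.35]
```

Lever is at rest (≈0.01 rad). Open, lift, and move clear.

Call:
carry_out(offset=[[1,0,0],[0,0,0],[0,0,0],[0,0,0],[0,0,0],[0,0,-40],[0,0,-40],[0,40,-20],[0,0,0],[0,0,0]], rotation=[[0,0,0],[0,0,0],[0,0,0],[0,0,0],[0,0,0],[0,0,0],[0,0,0],[0,0,0],[0,0,0],[0,0,0]], gripper=[0.74,0,0,0,0,0,0,0,0,0])

```text
time_s: 33.05
tcp_pos: [0.4673, -0.1383, 0.2327]
eef_rot: [-0.0, 0.968, -0.251, 0.001]
force: [0.5, 0.0, -0.4]
finger_gap: 0.0856
```

```bash
python3 - <<'E'
from h import *
s=telemetry.get_state(); print(s['tcp_pos'],s['force'],s['time_s'])
im,d=eyes.grab_frame('wrist'); save('wrist17',im); W=cloud('wrist',d,s)
P=W.reshape(-1,3);Q=P[(P[:,2]>.166)&(P[:,2]<.18)&(P[:,1]<-.05)&(P[:,1]>-.15)&(P[:,0]>.44)&(P[:,0]<.54)]
c,r=cv2.minEnclosingCircle((Q[:,:2]*1000).astype(np.float32)); print(c,r)
v=np.array(c)/1000-HUB; print('lever',np.arctan2(v[1],v[0])+np.radians(118.3))
im,d=eyes.grab_frame('scene'); save('scene17',cv2.resize(im[130:310,150:490],None,fx=2.3,fy=2.3,interpolation=cv2.INTER_CUBIC)); W=cloud('scene',d)
a=np.radians(4.7); ex=np.array([np.cos(a),np.sin(a)]); ey=np.array([-ex[1],ex[0]]); o=np.array([.54216,.0802])
P=W.reshape(-1,3); F=np.c_[(P[:,:2]-o)@ex,(P[:,:2]-o)@ey,P[:,2]]*1000
k=(abs(F[:,0]-50)<17)&(F[:,1]>60)&(F[:,1]<155)&(F[:,2]>95)&(F[:,2]<112); print('block top z',np.median(F[k,2]),k.sum())
im,d=eyes.grab_frame('side'); save('side17',im)
E
```

```text
[ 0.46730572 -0.13826873  0.23271395] [ 0.46147184  0.03410232 -0.42383847] 33.05
(488.3324890136719, -103.01475524902344) 8.845869064331055
lever 0.010466897028720279
block top z 104.87869418097245 326
```

View pics/scene17.png

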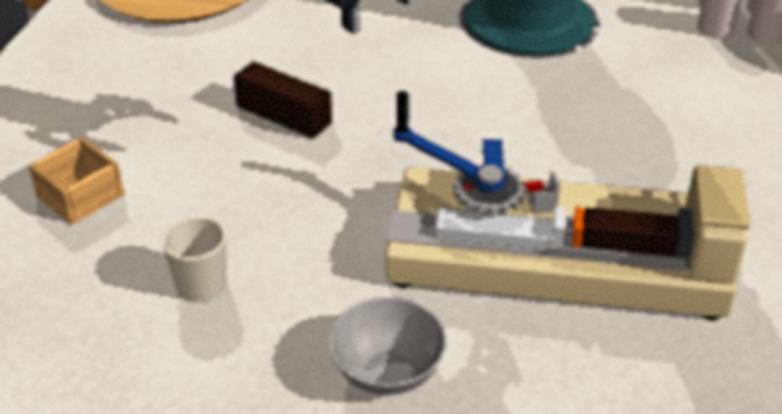

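View pics/wrist17.png

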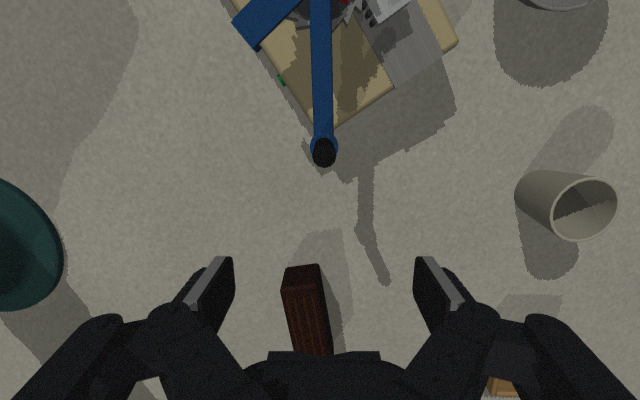

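```bash
python3 -c "
from h import *
print(workorder.finish_job())"
```

```text
the job is handed in; nothing more can be done
None
```

I put the smaller dark block in the channel, clamped it against the end stop with the lever, and handed the job in at about 33 s. `finish_job` gives no verdict, so whether it passed is not confirmed.

**Winding:** it took four strokes. The third eased back without gaining a notch, because I had not swung the lever fully to its rest. On the fourth, the lever came up to about 13.2 N at the handle, which is roughly 75 N on the block. I then eased it back to rest and let go.

**Last checks:**
- **Block:** it lies flat. Its top is at z of about 105 mm, so its underside is at about 60 mm. When it was set down it was in line with the channel to within about 0.2° and within about 1 mm of the centre line; I did not measure that again after clamping. In the last pictures it is up against the stop.
- **Lever:** measured at 0.01 rad, with the gripper open and clear of everything.
- **Bowl, box and cup:** they look unmoved in the picture.

**Less certain:**
- **Remaining clamp force:** I could only judge this from how far the pusher's springs look compressed, about 8–9 mm or 40–45 N. It was not measured directly.
- **Force readings:** the handle force was noisy by about 0.5–1 N. At the end of stroke two it read about 5 N, yet the pictures showed no spring compression. I could not explain that, but the later strokes fitted the given stiffness.

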